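# Open the slant-lid tool chest: keeper, bolt, lid

### The job

Open the wooden tool chest so that its tools can be reached: fold the steel keeper flap right back out of the way of the bolt, draw the sliding bolt all the way back, then raise the lid by its bar handle right up to its stop and leave it standing open. Do not disturb the hand tools that lie on the bench in front of it.

Things in the scene. Friction and masses are not known exactly. Their poses are not given: they have to be found in the camera images.
- chest: plywood tool chest, fixed, 217 deep (x), 260 wide (y), 70 mm high in front, 222 at the back. Origin: centre of its underside; x from low front to high back, y to the left, z up. Its top slopes at 35 degrees: a fixed sill 44 mm long at the low front, then the lid (185 mm up the slope, 260 wide, 15 thick), then a fixed rail. Keeper, bolt and handle stand square out of the lid's upper face.
- lid_hinge (a point): middle of the lid's hinge line, on the lid's upper surface at its upper (back) edge; the line runs along the chest's y axis. Fixed to the chest, axes as the chest.
- lid (a joint): opening angle of the lid in rad: 0 shut (35 degrees down to the front), 1.05 at its stop. Opening lifts the front edge up and back. Friction hinges hold it at any angle; lifting takes about 8 to 10 N at the handle. It cannot rise while the bolt's nose is under the keep.
- handle (a point): middle of the lid's round steel bar handle (right half of the lid, seen from the front): bar 10 mm thick, 76 mm long clear, along the hinge line, axis 38 mm above the lid's surface and 145 mm from the hinge line along the lid. Axes go with the lid: x up the slope, y along the hinge line, z square out of the lid.
- bolt (a joint): travel of the sliding bolt in m: 0 shot (nose under the steel keep on the sill), 0.045 fully drawn. It slides straight up the slope of the lid, along its knob's x axis, with about 3 N friction, and stays where it is left. With the keeper down it moves only about 5 mm; the nose leaves the keep at about 0.025.
- bolt_knob (a point): point on the axis of the bolt's round knob, 35 mm above the lid's surface and 14 below the knob's top: knob 16 mm thick (18 at its head), standing square out of the lid on the 12 mm bolt rod; 35 mm free on both sides (along y). Axes go with the lid: x up the slope, y along the hinge line, z square out of the lid.
- keeper (a joint): angle of the keeper flap in rad: 0 down over the bolt rod, its free end just up-slope of the knob, blocking the bolt; 2.5 folded right back to its stop. Hinged at its up-slope end along y; opening lifts the free end out of the lid and over to the back. About 1 N at the lip. Past about 2.2 it stays back by itself, below that it may fall down again.
- keeper_lip (a point): middle of the rolled lip on the keeper's free end: steel roll 14 mm thick, 32 mm long, along the hinge line. Can be pinched across its ends (32 mm apart, 35 mm free beyond each) and turns between the fingers as the flap swings. When down it is 36 mm above the lid and 82 mm down-slope of the keeper's hinge. Axes go with the flap; when down x is up the slope, z square out of the lid.
- keeper_hinge (a point): middle of the keeper's hinge pin, 34 mm above the lid's surface, on the bolt's centre line; the lip moves on a circle of 82 mm radius round it. Axes go with the lid: x up the slope, y along the hinge line, z square out of the lid.
- floor_fan: floor fan that stands to the right of the chest and does not move, an obstacle: wire cage 0.6 m across, reaching y = -0.06 on its left side and 0.55 m high, its foot on the bench; at the left front end of its foot, about (0.45, -0.04), a black box reaches 0.15 m high. Origin under its middle.
- sanding_block: brown sanding block, 63x114x31 mm, lying on the bench in front of the chest, a bystander to be left alone; origin under its centre
- pliers_red: pliers with red grips, 61x146x14 mm, lying on the bench in front of the chest, a bystander to be left alone; origin under their centre
- scissors_orange: scissors with orange and black handles, 87x170x12 mm, lying on the bench at the right front, a bystander to be left alone; origin under their centre

How it is judged:
On the way, in this order (a step that is already met when the one before it is completed fails the run):
1. the keeper is folded back and stays there, while the bolt is still shot (value of joint keeper above 2.1 rad and value of joint bolt below 0.015 m), for 0.2 s.
2. the bolt is drawn back (value of joint bolt above 0.036 m and value of joint keeper above 2.1 rad and value of joint lid below 0.1 rad), for 0.2 s.
At the end, for the whole second after the job is handed in: the lid stands open within 0.1 rad of its stop (joint over 0.95 rad) and at rest, with the bolt still drawn (over 34 mm) and the keeper still folded back (over 2.0 rad) (value of joint lid above 0.95 rad and value of joint bolt above 0.034 m and value of joint keeper above 2 rad and velocity of joint lid below 0.05 rad/s); the robot touches nothing.
It fails at once if the sanding block is pushed more than 25 mm from where it lay (distance of sanding_block from where it was at the start of the episode above 0.025 m).
It fails at once if the pliers red is pushed more than 25 mm from where it lay (distance of pliers_red from where it was at the start of the episode above 0.025 m).
It fails at once if the scissors orange is pushed more than 25 mm from where it lay (distance of scissors_orange from where it was at the start of the episode above 0.025 m).
It also fails if it takes over 70 s, if anything falls off the work surface, if the arm or the gripper's body presses on something with over 40 N, if the wrist force passes 120 N, or if a joint passes its speed limit or range.

### The arm

A 6-joint arm with a two-finger parallel gripper is mounted at the origin on a cart in front of the work surface, level with it; the furniture and walls round the work are solid. World frame = base frame: x ahead of the robot, y to its left, z up, the work surface at z = 0. Lengths are in m, angles in rad, forces in N, time in s.
With the tool pointing down it reaches from about 0.375 to 0.9 m from the base axis. Payload 3.1 kg.
Tool frame: the origin (TCP) lies at the very end of the fingers, on their centre line; the grasp point (between the pads) lies 19 mm behind it (hold_point_z is the distance from the TCP to the grasp point, in m); x points along the fingers, y is the direction in which the jaws open and shut, and the axes are right-handed (so a half turn about x gives the same grasp; the last joint's range is limited). The gripper opens to 87 mm and grips with 3 to 60 N. Pads are 19 mm wide; open, the fingers measure 117 mm over their backs; the gripper's body (75 mm by 190 mm) begins 51 mm behind the grasp point.
Start: joints at [-1.405, 0.527, 1.433, -0, 1.181, -0.178], TCP at [0.211, -0.588, 0.184] pointing down, gripper open.
Joint ranges: [-3.08, 3.08], [-0.75, 2.2], [0.22, 2.44], [-1.43, 4.57], [0, 2.65], [-2.85, 2.85]. Speed limits (rad/s): [2.79, 2.79, 3.14, 3.14, 3.14, 3.14].

### API

Orientations are given as a unit quaternion [x, y, z, w].
In Python, from rig import * gives the robot as it stands.
- The arm moves only by the tool send_rows, never from a script. Its argument "steps" is a list that holds one entry, the list of rows, each a list of 6 numbers: the shift along the tool's x, y, z in cm, then the turn, a rotation vector about the tool's x, y, z in units of 6 degrees (1.0 is 6 degrees). In form: [[[x, y, z, wx, wy, wz], ...]]. A call has 1 to 8 rows; each row shifts and turns the pose as measured when the row begins, along the tool's axes as they then stand; what a row does not reach is not made up. A row lasts 1/12 s, in which the tool goes at most 41.7 mm and 7.16 degrees, less where a joint would pass 70% of its speed; a pose out of reach is approached as far as the arm can. A call is refused whole if a number of a shift passes 4.17 or a number of a turn 1, either way. A call with a gripper value outside its range is refused whole. "gripper" is the closure, from 0 (fully open) to 1 (shut), set as the call begins (left out, the last holds). The fingers move at their own pace and stop on an object; "force" is the grip in N (left out, the last holds). Time passes only in rows, so rows that do not move let the fingers close. It gives the time, the measured TCP pose, the force and the opening at its end, in the units of the state.
- get_obs(): the state, without advancing time (a new reading comes with each control period).
- camera(name): name is "scene" or "side" or "wrist"; returns (picture, depth): 480x640x3 uint8, red, green, blue; 480x640 float32, m along the optical axis (not along the pixel's ray), 0 where there is no reading.
- camera_params(name): a dict with "intrinsics" (3x3 intrinsics, pixels), "position" and "attitude" of the camera in the world; the wrist camera has in their place "T_tool_cam" (4x4, takes a point from camera to tool coordinates, whose origin is the TCP and whose axes are the tool frame's). Camera axes: x right, y down, z forward; pixel columns grow to the right and rows downward; lengths in m; the calibration is good to about 2 mm. The wrist camera is an equidistant fisheye: a pixel r from the principal point sees the ray r / f radians off the axis. A picture is of the moment at which its call begins: read the wrist's pose just before it. camera_params takes no time and is no camera call.
- hand_in(): hands the job in, once; it reports no verdict.
The state is a dict: "time": time; "q": joint angles; "joint_velocities": joint speeds; "joint_torque": joint torques, N m; "position": TCP position; "tool_rot": TCP orientation; "ft_force": force on the tool from outside, world axes, zero at the start; "moment": the same for the moment, N m; "grip_width": finger opening in m.
Only numpy, scipy, OpenCV 4.12 (cv2) and the standard library are available. Lean on these libraries where they do the work, as an engineer would, in place of code of your own. Each camera call takes 0.05 s, during which the arm holds its last target.

## Working session

There is one attempt and no reset: what is moved stays moved. The work goes in short steps, Python scripts to look and compute and a tool call to move; the robot and the scene stay as the last step left them, time stands still between calls to the robot, and variables do not carry over. Pictures are saved under pics/ and viewed, and the job is handed in when it is done.

Besides the shell and the picture viewer there is one more tool, called after "Call:" as name(argument=value, ...) on one line, values as JSON. send_rows: Moves the arm, as the interface text tells. Its arguments: {"type":"object","properties":{"steps":{"type":"array"},"gripper":{"type":"number"},"force":{"type":"number"}},"required":["steps"]}

```bash
ls; mkdir -p pics; python3 - <<'E'
from rig import *
import cv2
print(get_obs())
for n in ["scene","side","wrist"]:
    p,d=camera(n); cv2.imwrite(f"pics/{n}0.png",p[:,:,::-1])
    import numpy as np; np.save(f"/tmp/{n}0.npy",d)
    print(n,camera_params(n))
E
```

```text
pics
{'time': 0.0, 'q': array([-1.40546398e+00,  5.28477843e-01,  1.43390347e+00, -1.59712010e-05,
        1.18140123e+00, -1.78516430e-01]), 'joint_velocities': array([ 2.66641466e-05, -2.19075335e-04,  2.55005853e-03,  1.59828065e-03,
       -2.11488088e-04,  8.74662589e-04]), 'joint_torque': array([-1.11276433e-03, -4.40045643e+01, -1.76593173e+01,  6.34008832e-02,
        5.82415354e-02, -1.63677792e-04]), 'position': array([ 0.21057175, -0.5875885 ,  0.18326419]), 'tool_rot': array([-0.69668126, -0.1217472 ,  0.6966815 , -0.12019868]), 'ft_force': array([ 0.05001006,  0.10971138, -0.45727753]), 'moment': array([ 0.02400754, -0.00249113,  0.0367541 ]), 'grip_width': 0.08664130082441428}
scene {'intrinsics': array([[548.73475724,   0.        , 314.4689342 ],
       [  0.        , 548.73475724, 251.04761638],
       [  0.        ,   0.        ,   1.        ]]), 'position': array([-0.18052505,  0.93472234,  0.83670501]), 'attitude': array([-0.30633068,  0.81516783, -0.46395492,  0.16250773])}
side {'intrinsics': array([[587.46159628,   0.        , 321.96492014],
       [  0.        , 587.46159628, 241.88748005],
       [  0.        ,   0.        ,   1.        ]]), 'position': array([0.22046963, 1.09328391, 0.5928357 ]), 'attitude': array([-0.14174887,  0.8215982 , -0.54513763,  0.08779879])}
wrist {'intrinsics': array([[371.64829954,   0.        , 312.9533185 ],
       [  0.        , 371.64829954, 239.13278697],
       [  0.        ,   0.        ,   1.        ]]), 'T_tool_cam': array([[-1.35074750e-03, -2.65115627e-01,  9.64215681e-01,
        -2.00248629e-01],
       [ 9.99999036e-01, -4.82965319e-05,  1.38759622e-03,
         5.29837367e-04],
       [-3.21305169e-04,  9.64216626e-01,  2.65115437e-01,
        -7.35408196e-02],
       [ 0.00000000e+00,  0.00000000e+00,  0.00000000e+00,
         1.00000000e+00]])}
```

View pics/scene0.png

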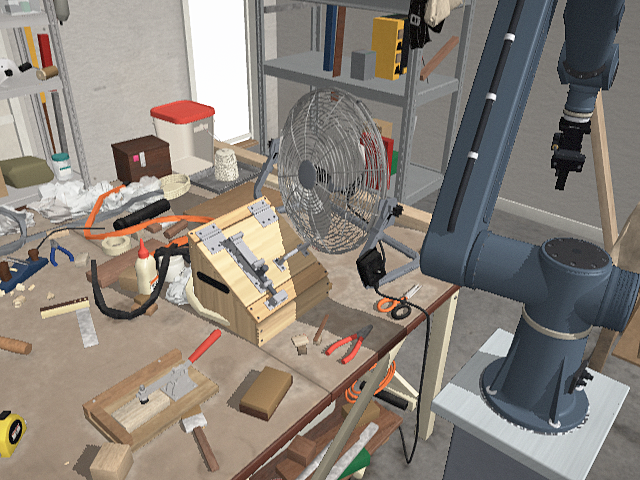

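View pics/side0.png

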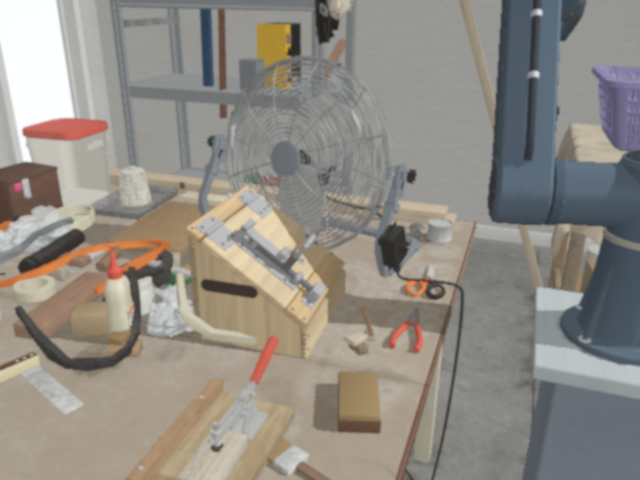

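View pics/wrist0.png

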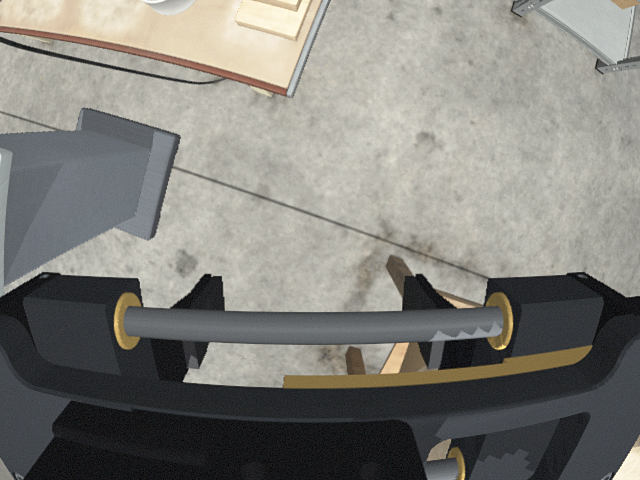

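The scene view shows the chest at about (250,265), with the fan directly to its right and behind. Pliers are at (350,343), sanding block at (265,393), scissors at (400,303). The side view shows the chest at (260,270). I'll zoom in on both.

```bash
cat > h.py <<'E'
import numpy as np, cv2
from scipy.spatial.transform import Rotation as R
from rig import *
def cam(n):
    c=camera_params(n); return c['intrinsics'],np.array(c['position']),R.from_quat(c['attitude']).as_matrix()
def pts(n,d):
    K,p,A=cam(n); v,u=np.indices(d.shape)
    c=np.stack([(u-K[0,2])/K[0,0]*d,(v-K[1,2])/K[1,1]*d,d],-1)
    return c@A.T+p
def proj(n,X):
    K,p,A=cam(n); c=(np.atleast_2d(X)-p)@A; return (c[:,:2]/c[:,2:])*K[0,0]+K[:2,2]
def ray(n,u,v):
    K,p,A=cam(n); r=A@np.array([(u-K[0,2])/K[0,0],(v-K[1,2])/K[1,1],1]); return p,r/np.linalg.norm(r)
def tri(a,b):
    p,r=ray(*a);q,s=ray(*b); M=np.stack([r,-s],1); t=np.linalg.lstsq(M,q-p,rcond=None)[0]
    x,y=p+t[0]*r,q+t[1]*s; return (x+y)/2,np.linalg.norm(x-y)
E
python3 - <<'E'
from h import *
for n,(x,y,w,h) in dict(scene=(170,180,170,180),side=(180,175,180,190)).items():
    im=cv2.imread(f"pics/{n}0.png")[y:y+h,x:x+w]
    cv2.imwrite(f"pics/{n}0z.png",cv2.resize(im,None,fx=3.15,fy=3.15,interpolation=cv2.INTER_CUBIC))
    P=pts(n,np.load(f"/tmp/{n}0.npy")); K,p,A=cam(n); print(n,p,A[:,2])
    for u,v in ([(205,250),(230,300),(250,330),(280,320),(230,265),(300,230)] if n=="scene" else [(215,245),(240,320),(300,330),(260,210),(215,300),(225,250)]): print(u,v,P[v,u].round(4))
E
```

```text
scene [-0.18052505  0.93472234  0.83670501] [ 0.5491894  -0.65684003 -0.51667415]
205 250 [0.6968 0.2745 0.1877]
230 300 [0.6125 0.282  0.0924]
250 330 [0.5523 0.28   0.0368]
280 320 [0.5295 0.2055 0.0338]
230 265 [0.6503 0.2432 0.1523]
300 230 [ 0.7614 -0.1232  0.0536]
side [0.22046963 1.09328391 0.5928357 ] [ 0.29881594 -0.87087742 -0.39023268]
215 245 [0.6974 0.2723 0.19  ]
240 320 [0.6522 0.2804 0.0546]
300 330 [0.5385 0.2779 0.0565]
260 210 [0.7007 0.0804 0.189 ]
215 300 [0.6995 0.2815 0.0866]
225 250 [0.6827 0.2648 0.1798]
```

View pics/scene0z.png

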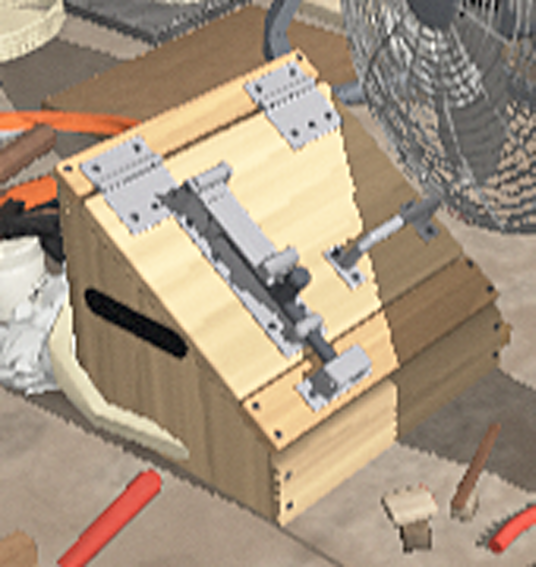

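View pics/side0z.png

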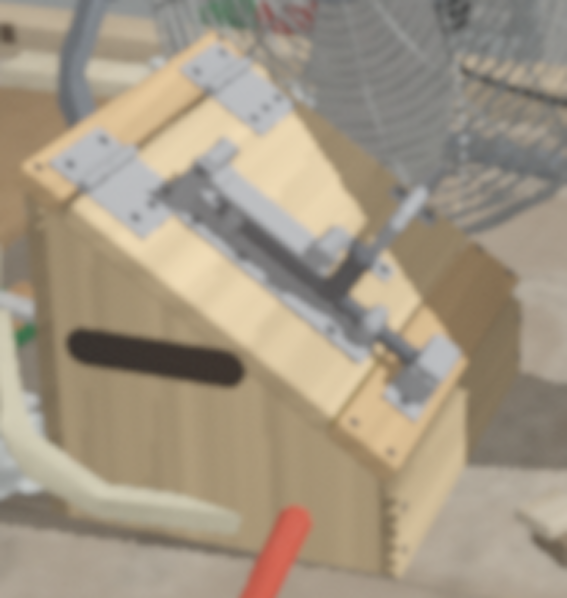

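The crops show the keeper's hinge barrel at zoom (212,178), its lip at (280,262), the knob at (297,280), the keep at (340,375) and the handle at (390,230). Next I'll fit the chest planes from depth.

```bash
cat >> h.py <<'E'
def plane(P):
    c=P.mean(0)
    for _ in range(5):
        n=np.linalg.svd(P-P.mean(0),full_matrices=False)[2][2]; c=P.mean(0)
        r=(P-c)@n; P=P[abs(r)<max(2*np.median(abs(r)),.001)]
    return c,n,np.std(r)
E
python3 - <<'E'
from h import *
def poly(P,q,off):
    m=np.zeros(P.shape[:2],np.uint8); cv2.fillPoly(m,[(np.array(q)/3.15+off).astype(int)],1); X=P[m>0]; return X[np.isfinite(X).all(1)]
S=pts("scene",np.load("/tmp/scene0.npy")); D=pts("side",np.load("/tmp/side0.npy"))
so=np.array([170,180]); do=np.array([180,175])
sets={'s lid':poly(S,[(150,240),(180,225),(280,355),(245,390)],so),'s lid2':poly(S,[(235,160),(260,140),(330,150),(340,230),(300,250)],so),
'd lid':poly(D,[(100,215),(150,235),(320,360),(320,400)],do),
's left':poly(S,[(80,220),(250,430),(260,500),(90,350)],so),'d left':poly(D,[(60,230),(320,430),(370,480),(370,550),(70,480),(60,400)],do),
's front':poly(S,[(290,460),(385,395),(390,435),(295,500)],so)}
for k,X in sets.items():
    c,n,s=plane(X); print(k,len(X),c.round(4),n.round(4),round(s,5))
E
```

```text
s lid 759 [0.6226 0.2465 0.1349] [-0.5652 -0.0447  0.8238] 0.00093
s lid2 761 [0.667  0.1194 0.163 ] [ 0.5725  0.0207 -0.8197] 0.00116
d lid 656 [0.6336 0.2638 0.1448] [-0.5704 -0.0644  0.8188] 0.00053
s left 1651 [0.6432 0.2812 0.0907] [-0.0309  0.9995 -0.0098] 0.00071
d left 5178 [0.6523 0.2807 0.0861] [-0.0302  0.9995 -0.0087] 0.00089
s front 438 [0.5298 0.2157 0.0338] [-0.9993 -0.0345 -0.0105] 0.00075
```

```bash
cat >> h.py <<'E'
YAW=0.032
ex=np.array([np.cos(YAW),np.sin(YAW),0]);ey=np.array([-np.sin(YAW),np.cos(YAW),0]);ez=np.array([0,0,1.])
OC=.6449*ex+.1301*ey
c35,s35=np.cos(np.radians(35)),np.sin(np.radians(35))
us=c35*ex+s35*ez; un=-s35*ex+c35*ez
F0=OC-.1085*ex+.07*ez   # front top edge middle; lid coords: s up slope, y, h
def tolid(P): d=P-F0; return np.stack([d@us,d@ey,d@un],-1)
def fromlid(s,y,h): return F0+s*us+y*ey+h*un
E
python3 - <<'E'
from h import *
S=tolid(pts("scene",np.load("/tmp/scene0.npy"))); D=tolid(pts("side",np.load("/tmp/side0.npy")))
for nm,L in(("scene",S),("side",D)):
    m=(L[...,0]>-.01)&(L[...,0]<.27)&(abs(L[...,1])<.14)&(abs(L[...,2])<.12)
    img=np.zeros((560,560,3),np.uint8); X=L[m]; X=X[np.argsort(X[:,2])]
    for s,y,h in X:
        col=cv2.applyColorMap(np.uint8([[np.clip(h/.07*255,0,255)]]),cv2.COLORMAP_JET)[0,0]
        cv2.circle(img,(int(280-y*2000),int(540-s*2000)),3,col.tolist(),-1)
    for k in range(0,27,2): cv2.putText(img,str(k*10),(0,540-k*20),0,.35,(255,255,255),1)
    for k in range(-12,13,2): cv2.putText(img,str(k*10),(280-k*20,555),0,.35,(255,255,255),1)
    cv2.imwrite(f"pics/map_{nm}.png",img)
    w=abs(X[:,2])<.006; print(nm,'lid plane resid',np.median(X[w,2]))
    for a in range(0,240,10):
        for (ya,yb,t) in ((0,.08,'bolt'),(-.13,0,'handle')):
            q=X[(X[:,0]>=a/1e3)&(X[:,0]<(a+10)/1e3)&(X[:,2]>.012)&(X[:,1]>ya)&(X[:,1]<yb)]
            if len(q)>2: print(t,a,len(q),'y',np.percentile(q[:,1],[2,50,98]).round(3),'h',np.percentile(q[:,2],[5,50,98]).round(3))
E
```

```text
scene lid plane resid -0.0004971318061584808
bolt 0 17 y [0.041 0.059 0.075] h [0.015 0.022 0.028]
bolt 10 73 y [0.039 0.062 0.076] h [0.015 0.026 0.029]
bolt 20 56 y [0.039 0.062 0.076] h [0.016 0.025 0.029]
bolt 30 21 y [0.052 0.057 0.062] h [0.013 0.016 0.021]
bolt 40 18 y [0.052 0.057 0.06 ] h [0.014 0.017 0.023]
bolt 50 36 y [0.044 0.058 0.068] h [0.013 0.019 0.023]
bolt 60 33 y [0.044 0.06  0.069] h [0.014 0.019 0.023]
bolt 70 21 y [0.05  0.059 0.063] h [0.014 0.017 0.021]
bolt 80 63 y [0.05  0.06  0.065] h [0.016 0.038 0.05 ]
handle 80 136 y [-0.107 -0.052 -0.013] h [0.016 0.04  0.046]
bolt 90 46 y [0.05  0.06  0.066] h [0.014 0.03  0.051]
handle 90 18 y [-0.099 -0.047 -0.017] h [0.018 0.039 0.041]
bolt 100 75 y [0.04  0.059 0.072] h [0.021 0.04  0.045]
bolt 110 41 y [0.042 0.061 0.071] h [0.014 0.029 0.042]
bolt 120 43 y [0.045 0.058 0.069] h [0.014 0.028 0.031]
bolt 130 44 y [0.043 0.058 0.068] h [0.022 0.027 0.032]
bolt 140 47 y [0.045 0.059 0.068] h [0.015 0.028 0.031]
bolt 150 52 y [0.043 0.06  0.07 ] h [0.016 0.028 0.032]
bolt 160 49 y [0.043 0.061 0.069] h [0.015 0.028 
[... 698 characters left out ...]
h [0.016 0.041 0.045]
bolt 90 109 y [0.051 0.061 0.065] h [0.015 0.035 0.051]
handle 90 72 y [-0.103 -0.033 -0.014] h [0.016 0.041 0.044]
bolt 100 103 y [0.042 0.061 0.073] h [0.014 0.036 0.044]
bolt 110 89 y [0.042 0.061 0.072] h [0.015 0.031 0.044]
bolt 120 76 y [0.044 0.059 0.069] h [0.013 0.029 0.031]
bolt 130 73 y [0.044 0.059 0.07 ] h [0.014 0.029 0.032]
bolt 140 77 y [0.041 0.06  0.069] h [0.013 0.028 0.031]
bolt 150 81 y [0.044 0.061 0.071] h [0.014 0.029 0.031]
bolt 160 80 y [0.043 0.063 0.07 ] h [0.014 0.028 0.031]
bolt 170 59 y [0.043 0.058 0.07 ] h [0.016 0.029 0.032]
bolt 180 118 y [0.037 0.066 0.077] h [0.014 0.031 0.041]
bolt 190 104 y [0.037 0.073 0.078] h [0.015 0.035 0.042]
```

View pics/map_scene.png

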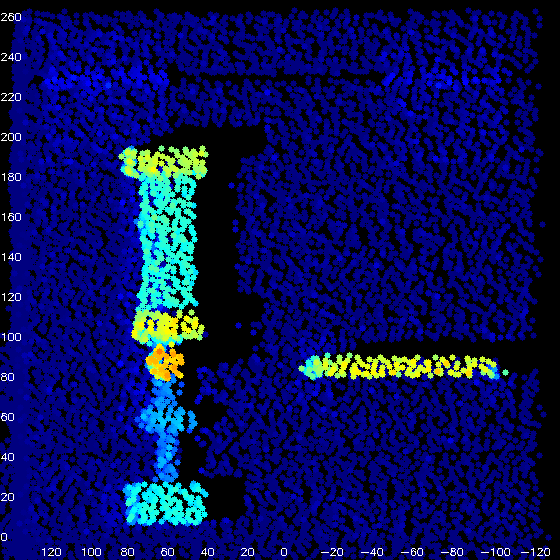

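View pics/map_side.png

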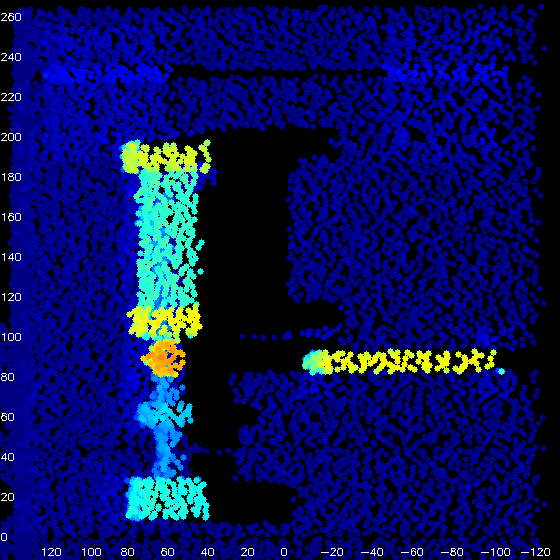

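The lid-frame maps agree between the two views: bolt line y≈58 mm, knob s≈88, lip s≈106, keeper hinge s≈188, and handle s≈85, y≈-57. The sizes match those given. Next come the fan's extents and the target orientation.

```bash
cat >> h.py <<'E'
def Rt(xa,ya): 
    xa=xa/np.linalg.norm(xa); ya=ya-xa*(xa@ya); ya/=np.linalg.norm(ya); return np.stack([xa,ya,np.cross(xa,ya)],1)
YB,SK,SL,SH=.058,.088,.106,.188
def go(tcp,Rg=None):
    o=get_obs(); Rc=R.from_quat(o['tool_rot']).as_matrix(); t=Rc.T@(np.array(tcp)-o['position'])
    print('t',round(o['time'],2),'pos',o['position'].round(4),'q',o['q'].round(2),'F',o['ft_force'].round(1),'w',round(o['grip_width'],4))
    print(' shift cm (cur axes)',(t*100).round(2))
    if Rg is not None:
        print(' rotvec units',(R.from_matrix(Rc.T@Rg).as_rotvec()/np.radians(6)).round(2),' shift cm (target axes)',(Rg.T@(np.array(tcp)-o['position'])*100).round(2))
E
python3 - <<'E'
from h import *
P=pts("scene",np.load("/tmp/scene0.npy"));Q=pts("side",np.load("/tmp/side0.npy"))
for X in (P[85:255,275:395].reshape(-1,3),Q[60:260,230:420].reshape(-1,3)):
    X=X[(X[:,1]<-.03)&(X[:,0]<1.3)&(X[:,2]>.02)&(X[:,2]<.6)&(X[:,1]>-.8)]
    for a in np.arange(-.8,0,.1):
        q=X[(X[:,1]>a)&(X[:,1]<a+.1)]
        if len(q)>5: print(round(a,1),np.percentile(q[:,0],[0,1,50,98]).round(2),np.percentile(q[:,2],[1,99]).round(2))
o=get_obs(); print(R.from_quat(o['tool_rot']).as_matrix().round(2))
for sg in(1,-1):
    RG=Rt(-un,sg*ey); print(sg); go(fromlid(SL,YB,.036+.06),RG)
go(fromlid(SL,YB,.024)); 
E
```

```text
-0.5 [0.72 0.72 0.78 1.19] [0.02 0.04]
-0.4 [0.54 0.55 0.8  1.11] [0.02 0.07]
-0.3 [0.53 0.56 0.72 0.96] [0.02 0.46]
-0.2 [0.44 0.45 0.67 0.87] [0.03 0.45]
-0.1 [0.43 0.44 0.6  0.72] [0.07 0.29]
-0.6 [0.49 0.49 0.53 1.02] [0.04 0.05]
-0.5 [0.46 0.47 0.63 1.03] [0.02 0.05]
-0.4 [0.45 0.45 0.62 0.99] [0.02 0.07]
-0.3 [0.43 0.44 0.76 0.92] [0.02 0.45]
-0.2 [0.43 0.45 0.67 0.88] [0.06 0.45]
-0.1 [0.42 0.43 0.6  0.72] [0.07 0.29]
[[-0.    0.34 -0.94]
 [ 0.   -0.94 -0.34]
 [-1.   -0.   -0.  ]]
1
t 0.15 pos [ 0.2106 -0.5878  0.1835] q [-1.41  0.53  1.43 -0.    1.18 -0.18] F [-0.4  0.6 -0.4] w 0.0872
 shift cm (cur axes) [ -2.47 -62.91 -59.84]
 rotvec units [-25.88  -1.3    8.16]  shift cm (target axes) [19.47 78.23 32.33]
-1
t 0.15 pos [ 0.2106 -0.5878  0.1835] q [-1.41  0.53  1.43 -0.    1.18 -0.18] F [-0.4  0.6 -0.4] w 0.0872
 shift cm (cur axes) [ -2.47 -62.91 -59.84]
 rotvec units [2.88 5.79 0.93]  shift cm (target axes) [ 19.47 -78.23 -32.33]
t 0.15 pos [ 0.2106 -0.5878  0.1835] q [-1.41  0.53  1.43 -0.    1.18 -0.18] F [-0.4  0.6 -0.4] w 0.0872
 shift cm (cur axes) [  3.42 -61.64 -63.76]
```

Call:
send_rows(steps=[[[-4,0,0,0,0,0],[-4,0,0,0,0,0],[-4,0,0,0,0,0],[-4,0,0,0,0,0],[-4,0,0,0,0,0],[-3,0,0,0,0,0],[0,-2,-1.5,0,0,0],[0,-3,-2,0,0,0]]], gripper=0)

```text
time: 0.82
position: [0.2245, -0.5317, 0.417]
tool_rot: [-0.697, -0.124, 0.697, -0.114]
ft_force: [0.7, 0.2, -0.4]
grip_width: 0.0869
```

Call:
send_rows(steps=[[[0,-3.2,-2.4,0,0,0],[0,-3.2,-2.4,0,0,0],[0,-3.2,-2.4,0,0,0],[0,-3.2,-2.4,0,0,0],[0,-3.2,-2.4,0,0,0],[0,-3.2,-2.4,0,0,0],[0,-3.2,-2.4,0,0,0],[0,-3.2,-2.4,0,0,0]]])

```text
time: 1.48
position: [0.3212, -0.2157, 0.4196]
tool_rot: [-0.697, -0.121, 0.698, -0.11]
ft_force: [1.5, -0.3, -0.3]
grip_width: 0.0867
```

Call:
send_rows(steps=[[[0,-3.2,-2.4,0,0,0],[0,-3.2,-2.4,0,0,0],[0,-3.2,-2.4,0,0,0],[0,-3.2,-2.4,0,0,0],[0,-3.2,-2.4,0,0,0],[0,-3.2,-2.4,0,0,0],[0,-3.2,-2.4,0,0,0],[0,-2,-1.5,0,0,0]]])

```text
time: 2.15
position: [0.4138, 0.0906, 0.4237]
tool_rot: [0.699, 0.121, -0.697, 0.11]
ft_force: [0.9, -0.4, 0.3]
grip_width: 0.0872
```

```bash
python3 - <<'E'
from h import *
go(fromlid(SL,YB,.036+.06),Rt(-un,-ey))
E
```

```text
t 2.15 pos [0.4138 0.0906 0.4237] q [-0.06  0.02  1.5   0.02  1.62  1.18] F [ 0.9 -0.4  0.3] w 0.0872
 shift cm (cur axes) [ 21.61  -5.85 -17.63]
 rotvec units [2.69 5.76 1.01]  shift cm (target axes) [ 26.26 -11.08  -0.14]
```

Call:
send_rows(steps=[[[0,-1.4,0,0.4,0.82,0.14],[0,-1.4,0,0.4,0.82,0.14],[0,-1.4,0,0.4,0.82,0.14],[0,-1.4,0,0.4,0.82,0.14],[0,-1.4,0,0.4,0.82,0.14],[0,-1.4,0,0.4,0.82,0.14],[0,-1.4,0,0.4,0.82,0.14],[0,0,0,0,0,0]]])

```text
time: 2.82
position: [0.394, 0.1939, 0.4187]
tool_rot: [0.888, 0.014, -0.459, -0.002]
ft_force: [-0.9, -0.1, -0.9]
grip_width: 0.0872
```

```bash
python3 - <<'E'
from h import *
go(fromlid(SL,YB,.036+.06),Rt(-un,-ey))
E
```

```text
t 2.82 pos [0.394  0.1939 0.4187] q [ 0.33 -0.23  1.89 -0.21  0.9   1.97] F [-0.9 -0.1 -0.9] w 0.0872
 shift cm (cur axes) [26.81 -0.53 -1.6 ]
 rotvec units [-0.16 -0.06  0.07]  shift cm (target axes) [26.79 -0.69 -1.77]
```

Call:
send_rows(steps=[[[3.2,-0.1,-0.2,-0.16,-0.06,0.07],[3.2,-0.1,-0.2,0,0,0],[3.2,-0.1,-0.2,0,0,0],[3.2,-0.1,-0.2,0,0,0],[3.2,-0.1,-0.2,0,0,0],[3.2,-0.1,-0.2,0,0,0],[3,-0.1,-0.2,0,0,0],[0,0,0,0,0,0]]])

```text
time: 3.48
position: [0.5434, 0.2052, 0.2445]
tool_rot: [0.888, 0.018, -0.459, 0.013]
ft_force: [-0.5, -0.4, -0.1]
grip_width: 0.0871
```

```bash
python3 - <<'E'
from h import *
RG=Rt(-un,-ey)
go(fromlid(SL,YB,.036+.06),RG)
o=get_obs();Rc=R.from_quat(o['tool_rot']).as_matrix()
p,d=camera("wrist")
c=camera_params("wrist");K=c['intrinsics'];T=c['T_tool_cam']
im=p[:,:,::-1].copy()
def pw(X):
    t=Rc.T@(X-o['position']); q=T[:3,:3].T@(t-T[:3,3]); th=np.arctan2(np.hypot(q[0],q[1]),q[2]); a=np.arctan2(q[1],q[0]); r=K[0,0]*th
    return int(K[0,2]+r*np.cos(a)),int(K[1,2]+r*np.sin(a))
for s,y,h in[(SL,YB+.016,.036),(SL,YB-.016,.036),(SK,YB,.049),(SH,YB,.034)]:
    u=pw(fromlid(s,y,h));print(u);cv2.circle(im,u,3,(0,0,255),-1)
cv2.imwrite("pics/w1.png",im)
E
```

```text
t 3.48 pos [0.5434 0.2052 0.2445] q [ 0.24  0.23  1.97 -0.34  0.36  2.05] F [-0.5 -0.4 -0.1] w 0.0871
 shift cm (cur axes) [ 3.93 -0.04  0.52]
 rotvec units [ 0.13 -0.05  0.02]  shift cm (target axes) [ 3.93 -0.04  0.5 ]
(292, 235)
(331, 235)
(311, 260)
(313, 135)
```

View pics/w1.png

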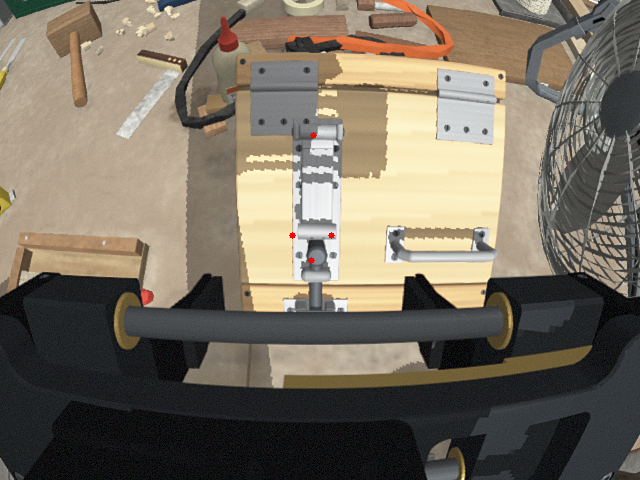

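```bash
cat >> h.py <<'E'
def wpts():
    o=get_obs();Rc=R.from_quat(o['tool_rot']).as_matrix()
    p,d=camera("wrist");c=camera_params("wrist");K=c['intrinsics'];T=c['T_tool_cam']
    v,u=np.indices(d.shape);x=(u-K[0,2])/K[0,0];y=(v-K[1,2])/K[0,0];th=np.hypot(x,y)+1e-9
    C=np.stack([x/th*np.tan(th)*d,y/th*np.tan(th)*d,d],-1)
    return p,(C@T[:3,:3].T+T[:3,3])@Rc.T+o['position'],o
E
python3 - <<'E'
from h import *
p,W,o=wpts(); print(o['position'],o['joint_velocities'].round(3))
go(fromlid(SL,YB,.036+.06),Rt(-un,-ey))
L=tolid(W)[:270]
w=L[(abs(L[...,2])<.006)&(L[...,0]>.05)&(L[...,0]<.22)&(abs(L[...,1])<.12)]; print('plane',np.median(w[:,2]),len(w))
for nm,(a,b,y0,y1,h0) in dict(lip=(.098,.118,.02,.09,.036),hinge=(.178,.2,.02,.09,.033),knob=(.078,.097,.02,.09,.044),handle=(.07,.1,-.12,0,.034),flap=(.13,.17,.02,.09,.022)).items():
    q=L[(L[...,0]>a)&(L[...,0]<b)&(L[...,1]>y0)&(L[...,1]<y1)&(L[...,2]>h0)&(L[...,2]<.06)]
    print(nm,len(q),'s',np.percentile(q[:,0],[3,97]).round(4),'y',np.percentile(q[:,1],[3,97]).round(4),'h',np.percentile(q[:,2],[50,98]).round(4))
e=L[(abs(L[...,2])<.01)&(L[...,0]>.1)&(L[...,0]<.2)]; print('lid edges y',e[:,1].min(),e[:,1].max())
E
```

```text
[0.54276764 0.20528775 0.24624247] [ 0.021 -0.085  0.008  0.011  0.02   0.008]
t 3.58 pos [0.5423 0.2058 0.2482] q [ 0.24  0.22  1.97 -0.34  0.36  2.05] F [0.6 0.  0.2] w 0.0872
 shift cm (cur axes) [4.29 0.03 0.67]
 rotvec units [ 0.12 -0.1   0.03]  shift cm (target axes) [4.3  0.02 0.62]
plane -0.0010817692327480927 34402
lip 648 s [0.0987 0.116 ] y [0.0399 0.0689] h [0.0407 0.0454]
hinge 805 s [0.1852 0.1975] y [0.0359 0.0736] h [0.0377 0.0403]
knob 291 s [0.084  0.0968] y [0.0464 0.0615] h [0.0475 0.049 ]
handle 1027 s [0.0855 0.0943] y [-0.1055 -0.0217] h [0.0405 0.0424]
flap 1445 s [0.1315 0.1686] y [0.0424 0.0669] h [0.0278 0.0292]
lid edges y -0.36666041278217265 0.13016177919604632
```

```bash
sed -i 's/^YB,SK,SL,SH=.*/YB,SK,SL,SH=.0555,.0895,.107,.1895/' h.py; python3 - <<'E'
from h import *
go(fromlid(SL,YB,.021),Rt(-un,-ey))
E
```

```text
t 3.58 pos [0.5423 0.2058 0.2482] q [ 0.24  0.22  1.97 -0.34  0.36  2.05] F [0.6 0.  0.2] w 0.0872
 shift cm (cur axes) [11.79  0.3   0.64]
 rotvec units [ 0.12 -0.1   0.03]  shift cm (target axes) [11.8   0.27  0.52]
```

Call:
send_rows(steps=[[[1,0.1,0.3,0.12,-0.1,0.03],[1.8,0.1,0.2,0,0,0],[1.8,0,0,0,0,0],[1.8,0,0,0,0,0],[1.5,0,0,0,0,0],[0,0,0,0,0,0]]], gripper=0.3, force=10)

```text
time: 4.08
position: [0.5882, 0.2041, 0.1892]
tool_rot: [0.89, 0.014, -0.455, 0.006]
ft_force: [-0.5, 0.2, 0.4]
grip_width: 0.0625
```

```bash
python3 - <<'E'
from h import *
go(fromlid(SL,YB,.021),Rt(-un,-ey))
E
```

```text
t 4.08 pos [0.5882 0.2041 0.1892] q [ 0.21  0.38  1.96 -0.51  0.22  2.23] F [-0.5  0.2  0.4] w 0.0625
 shift cm (cur axes) [ 4.32 -0.04  0.95]
 rotvec units [-0.03 -0.14 -0.  ]  shift cm (target axes) [ 4.34 -0.04  0.89]
```

```bash
cat >> h.py <<'E'
a17=np.radians(17); X17=np.sin(a17)*ex-np.cos(a17)*ez; R17=Rt(X17,-ey)
def keep(th,d=.015): return fromlid(SH-.082*np.cos(th),YB,.034+.002*np.cos(th)+.082*np.sin(th))+d*X17
E
python3 - <<'E'
from h import *
go(keep(0),R17)
E
```

```text
t 4.08 pos [0.5882 0.2041 0.1892] q [ 0.21  0.38  1.96 -0.51  0.22  2.23] F [-0.5  0.2  0.4] w 0.0625
 shift cm (cur axes) [ 4.24 -0.04  1.36]
 rotvec units [-0.03 -3.14  0.  ]  shift cm (target axes) [ 4.46 -0.04 -0.08]
```

Call:
send_rows(steps=[[[0,0,0,0,-0.8,0],[0,0,0,0,-0.8,0],[0,0,0,0,-0.8,0],[0,0,0,0,-0.75,0],[0,0,0,0,0,0]]])

```text
time: 4.5
position: [0.5835, 0.2042, 0.1956]
tool_rot: [0.808, 0.014, -0.589, 0.009]
ft_force: [1.3, -0.6, -0.1]
grip_width: 0.061
```

```bash
python3 - <<'E'
from h import *
go(keep(0),R17)
E
```

```text
t 4.5 pos [0.5835 0.2042 0.1956] q [ 0.18  0.39  1.7  -0.06  0.74  1.76] F [ 1.3 -0.6 -0.1] w 0.061
 shift cm (cur axes) [ 5.21 -0.01 -0.27]
 rotvec units [ 0.   -0.13  0.02]  shift cm (target axes) [ 5.21 -0.02 -0.34]
```

Call:
send_rows(steps=[[[1.2,0,-0.1,0,-0.13,0],[1.5,0,-0.1,0,0,0],[1.5,0,-0.1,0,0,0],[1,0,0,0,0,0],[0,0,0,0,0,0]]])

```text
time: 4.92
position: [0.6008, 0.2058, 0.1487]
tool_rot: [0.807, 0.015, -0.591, 0.009]
ft_force: [-0.0, 0.1, 0.1]
grip_width: 0.0613
```

```bash
python3 - <<'E'
from h import *
go(keep(0),R17)
E
```

```text
t 4.92 pos [0.6008 0.2058 0.1487] q [ 0.18  0.48  1.71 -0.06  0.65  1.76] F [-0.   0.1  0.1] w 0.0613
 shift cm (cur axes) [ 0.22  0.09 -0.05]
 rotvec units [ 0.02 -0.1   0.04]  shift cm (target axes) [ 0.22  0.09 -0.05]
```

Now I'll check the wrist view before closing.

```bash
python3 - <<'E'
from h import *
p,d=camera("wrist"); cv2.imwrite("pics/w2.png",p[:,:,::-1])
p,d=camera("scene"); cv2.imwrite("pics/s2.png",cv2.resize(p[150:350,170:400,::-1],None,fx=3,fy=3,interpolation=cv2.INTER_CUBIC))
E
```

```text
(no output)
```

View pics/w2.png

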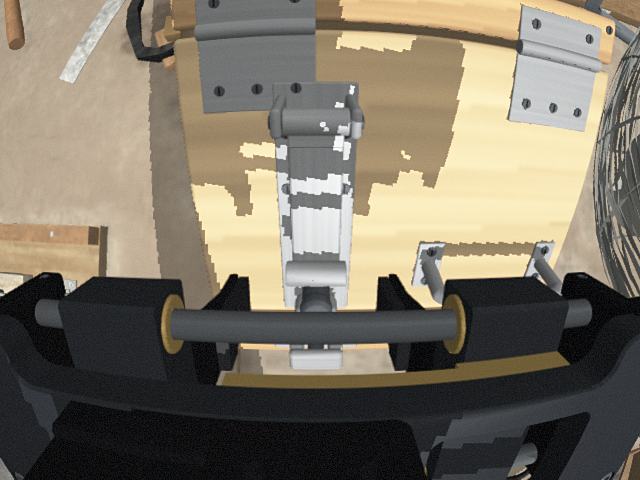

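View pics/s2.png

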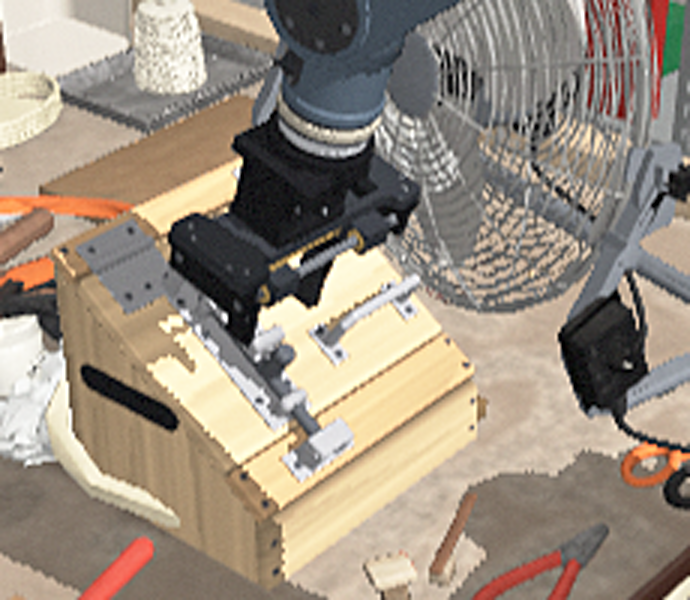

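The wrist view has the lip at (316,272), centred between the fingertips (about 240 and 385). The scene view shows the fingers straddling it. I'll close now.

Call:
send_rows(steps=[[[0.2,0,0,0,0,0],[0,0,0,0,0,0],[0,0,0,0,0,0],[0,0,0,0,0,0],[0,0,0,0,0,0],[0,0,0,0,0,0]]], gripper=1, force=12)

```text
time: 5.52
position: [0.6018, 0.2067, 0.1509]
tool_rot: [0.808, 0.016, -0.588, 0.009]
ft_force: [-1.0, 0.2, -0.3]
grip_width: 0.0286
```

```bash
python3 - <<'E'
from h import *
go(keep(0),R17)
o=get_obs();p0=o['position']
p=p0
L=R17.T
prev=keep(0)
for th in np.arange(.15,2.56,.15): 
    k=keep(th); print(round(th,2),(R17.T@(k-prev)*100).round(2),k.round(3)); prev=k
E
```

```text
t 5.52 pos [0.6018 0.2067 0.1509] q [ 0.18  0.48  1.71 -0.07  0.65  1.76] F [-1.   0.2 -0.3] w 0.0286
 shift cm (cur axes) [0.39 0.18 0.12]
 rotvec units [ 0.03 -0.15  0.05]  shift cm (target axes) [0.4  0.17 0.11]
0.15 [-1.19  0.    0.29] [0.596 0.205 0.157]
0.3 [-1.22  0.    0.11] [0.591 0.205 0.169]
0.45 [-1.22 -0.   -0.08] [0.588 0.205 0.181]
0.6 [-1.19 -0.   -0.26] [0.587 0.204 0.193]
0.75 [-1.13  0.   -0.44] [0.588 0.205 0.205]
0.9 [-1.05 -0.   -0.61] [0.591 0.205 0.217]
1.05 [-0.95 -0.   -0.76] [0.595 0.205 0.228]
1.2 [-0.82  0.   -0.9 ] [0.602 0.205 0.238]
1.35 [-0.68 -0.   -1.02] [0.609 0.205 0.248]
1.5 [-0.52  0.   -1.11] [0.619 0.205 0.256]
1.65 [-0.35  0.   -1.18] [0.629 0.206 0.263]
1.8 [-0.17 -0.   -1.22] [0.64  0.206 0.268]
1.95 [ 0.01  0.   -1.24] [0.652 0.207 0.271]
2.1 [ 0.2   0.   -1.23] [0.664 0.207 0.273]
2.25 [ 0.37 -0.   -1.19] [0.677 0.207 0.273]
2.4 [ 0.54  0.   -1.12] [0.689 0.208 0.271]
2.55 [ 0.7  -0.   -1.03] [0.701 0.208 0.267]
```

Call:
send_rows(steps=[[[-1.2,0,0.3,0,-0.1,0],[-1.2,0,0.1,0,0,0],[-1.2,0,-0.1,0,0,0]]])

```text
time: 5.77
position: [0.5862, 0.2056, 0.183]
tool_rot: [0.804, 0.015, -0.595, 0.009]
ft_force: [-0.1, -0.2, 0.1]
grip_width: 0.0089
```

```bash
cat >> h.py <<'E'
def kth(d=.012):
    o=get_obs(); g=o['position']-d*R.from_quat(o['tool_rot']).as_matrix()[:,0]; l=tolid(g)
    print('grasp lid coords',l.round(4),'rad',np.hypot(l[0]-SH,l[2]-.034).round(4),'theta',np.arctan2(l[2]-.034,SH-l[0]).round(3),'w',o['grip_width'].round(4),'F',o['ft_force'].round(1))
E
python3 - <<'E'
from h import *
kth()
p,d=camera("scene"); cv2.imwrite("pics/s3.png",cv2.resize(p[150:350,170:400,::-1],None,fx=3,fy=3,interpolation=cv2.INTER_CUBIC))
E
```

```text
Traceback (most recent call last):
  File "h.py", line 50, in kth
    print('grasp lid coords',l.round(4),'rad',np.hypot(l[0]-SH,l[2]-.034).round(4),'theta',np.arctan2(l[2]-.034,SH-l[0]).round(3),'w',o['grip_width'].round(4),'F',o['ft_force'].round(1))
                                                                                                                                      ^^^^^^^^^^^^^^^^^^^^^
AttributeError: 'float' object has no attribute 'round'
```

```bash
sed -i "s/o\['grip_width'\].round(4)/round(o['grip_width'],4)/" h.py; python3 - <<'E'
from h import *
kth()
p,d=camera("scene"); cv2.imwrite("pics/s3.png",cv2.resize(p[150:350,170:400,::-1],None,fx=3,fy=3,interpolation=cv2.INTER_CUBIC))
p,d=camera("wrist"); cv2.imwrite("pics/w3.png",p[:,:,::-1])
E
```

```text
grasp lid coords [0.1144 0.0565 0.0718] rad 0.0841 theta 0.467 w 0.0089 F [-0.1 -0.2  0.1]
```

View pics/s3.png

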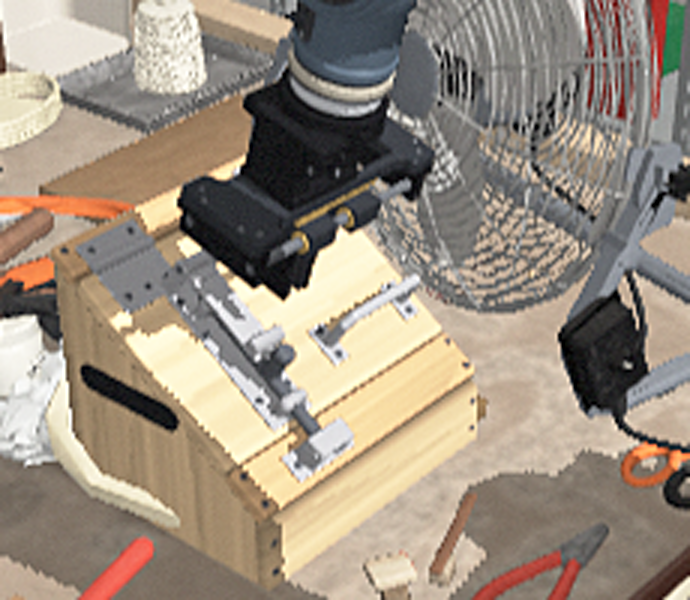

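View pics/w3.png

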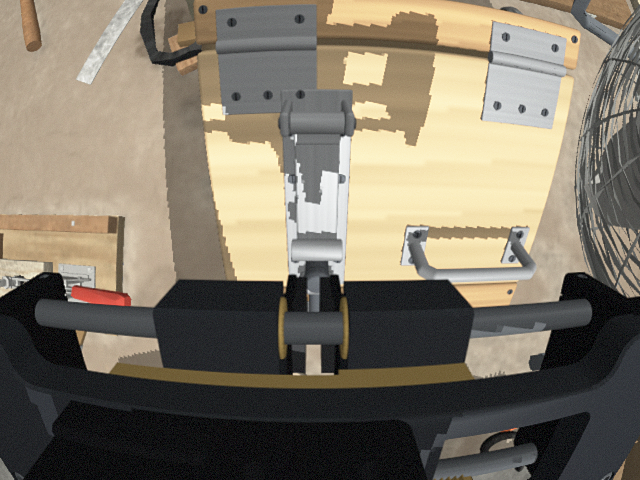

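The keeper is still down, with its lip at (317,250) in the wrist view, and the fingers have shut to 9 mm. So I lifted before the grip had built up. I'll reopen, go deeper so the lip sits at pad centre, and wait for the width to settle.

Call:
send_rows(steps=[[[-0.5,0,0,0,0,0],[0,0,0,0,0,0],[0,0,0,0,0,0],[0,0,0,0,0,0],[0,0,0,0,0,0],[0,0,0,0,0,0],[0,0,0,0,0,0]]], gripper=0.3, force=25)

```text
time: 6.45
position: [0.5862, 0.2057, 0.1894]
tool_rot: [0.805, 0.016, -0.593, 0.009]
ft_force: [-0.7, 0.0, 1.0]
grip_width: 0.0422
```

```bash
python3 - <<'E'
from h import *
go(keep(0,.019),R17)
p,W,o=wpts(); L=tolid(W)[:300]
q=L[(L[...,0]>.095)&(L[...,0]<.12)&(L[...,1]>.02)&(L[...,1]<.09)&(L[...,2]>.036)&(L[...,2]<.055)]
print(len(q),np.percentile(q,[1,3,50,97,99],axis=0).round(4))
print(tolid(W)[262,316],tolid(W)[252,316])
cv2.imwrite("pics/w4.png",p[:,:,::-1])
go(keep(0,.019),R17)
E
```

```text
t 6.45 pos [0.5862 0.2057 0.1894] q [ 0.18  0.41  1.7  -0.06  0.74  1.75] F [-0.7  0.   1. ] w 0.0422
 shift cm (cur axes) [ 4.94  0.15 -0.23]
 rotvec units [ 0.03 -0.05  0.05]  shift cm (target axes) [ 4.93  0.13 -0.26]
1244 [[0.0952 0.0387 0.0361]
 [0.0957 0.0398 0.0364]
 [0.1102 0.0544 0.0408]
 [0.1161 0.0691 0.0475]
 [0.1163 0.0698 0.048 ]]
[0.09930427 0.0544108  0.03707337] [0.10961107 0.05448387 0.04029568]
t 6.5 pos [0.5861 0.2057 0.1894] q [ 0.18  0.41  1.7  -0.06  0.74  1.75] F [ 0.1 -0.3  0.6] w 0.0464
 shift cm (cur axes) [ 4.93  0.15 -0.24]
 rotvec units [ 0.02 -0.05  0.05]  shift cm (target axes) [ 4.93  0.13 -0.27]
```

View pics/w4.png

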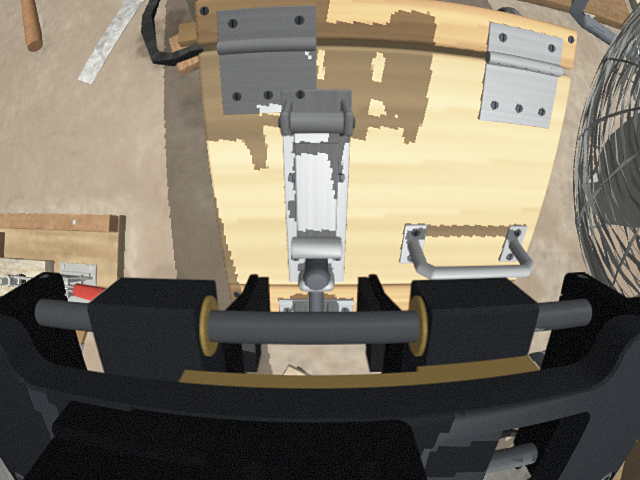

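```bash
sed -i 's/^YB,SK,SL,SH=.*/YB,SK,SL,SH=.0545,.091,.1085,.191/' h.py; python3 - <<'E'
from h import *
go(keep(0,.019),R17)
E
```

```text
t 6.5 pos [0.5861 0.2057 0.1894] q [ 0.18  0.41  1.7  -0.06  0.74  1.75] F [ 0.1 -0.3  0.6] w 0.0464
 shift cm (cur axes) [ 4.88  0.25 -0.38]
 rotvec units [ 0.02 -0.05  0.05]  shift cm (target axes) [ 4.88  0.23 -0.41]
```

Call:
send_rows(steps=[[[0,0.2,-0.3,0,0,0],[0,0.1,-0.1,0,0,0],[1,0,0,0,0,0],[1.3,0,0,0,0,0],[1.3,0,0,0,0,0],[1.3,0,0,0,0,0],[0.2,0,0,0,0,0],[0.1,0,0,0,0,0]]])

```text
time: 7.17
position: [0.6083, 0.203, 0.1371]
tool_rot: [0.806, 0.015, -0.592, 0.009]
ft_force: [-0.6, -0.0, 0.5]
grip_width: 0.0612
```

```bash
python3 - <<'E'
from h import *
go(keep(0,.019),R17)
E
```

```text
t 7.17 pos [0.6083 0.203  0.1371] q [ 0.17  0.5   1.7  -0.06  0.64  1.75] F [-0.6 -0.   0.5] w 0.0612
 shift cm (cur axes) [-0.76 -0.12  0.17]
 rotvec units [ 0.02 -0.06  0.05]  shift cm (target axes) [-0.76 -0.12  0.17]
```

Call:
send_rows(steps=[[[-0.6,-0.1,0.2,0,0,0],[0,0,0,0,0,0],[0,0,0,0,0,0],[0,0,0,0,0,0],[0,0,0,0,0,0],[0,0,0,0,0,0],[0,0,0,0,0,0]]], gripper=1, force=25)

```text
time: 7.75
position: [0.6048, 0.2042, 0.1452]
tool_rot: [0.807, 0.016, -0.591, 0.009]
ft_force: [-0.7, -0.1, 0.5]
grip_width: 0.0221
```

Call:
send_rows(steps=[[[0,0,0,0,0,0],[0,0,0,0,0,0]]])

```text
time: 7.92
position: [0.6051, 0.2043, 0.1457]
tool_rot: [0.807, 0.016, -0.59, 0.009]
ft_force: [0.3, -0.2, -0.5]
grip_width: 0.0085
```

```bash
python3 - <<'E'
from h import *
go(keep(0,.019),R17);kth(.019)
p,d=camera("wrist"); cv2.imwrite("pics/w5.png",p[:,:,::-1])
E
```

```text
t 7.92 pos [0.6051 0.2043 0.1457] q [ 0.17  0.49  1.7  -0.06  0.65  1.75] F [ 0.3 -0.2 -0.5] w 0.0085
 shift cm (cur axes) [0.16 0.02 0.12]
 rotvec units [ 0.02 -0.11  0.06]  shift cm (target axes) [0.16 0.02 0.12]
grasp lid coords [0.1105 0.0546 0.0372] rad 0.0806 theta 0.04 w 0.0085 F [ 0.3 -0.2 -0.5]
```

View pics/w5.png

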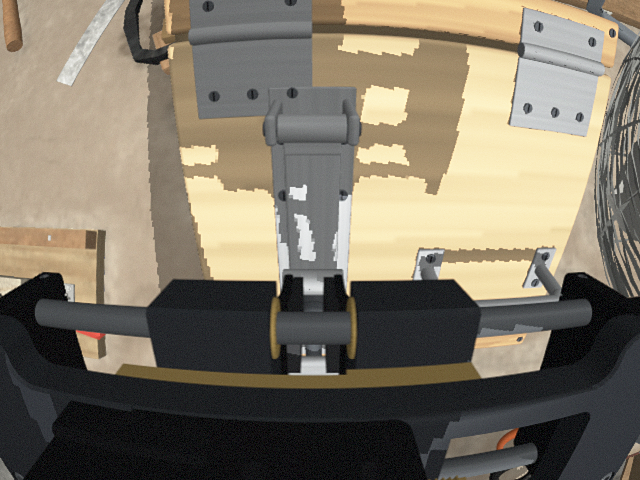

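```bash
python3 - <<'E'
from h import *
o=get_obs(); print(o['grip_width'],o['position'])
for n,off,sz in(("scene",(190,200),(120,110)),("side",(205,180),(130,120))):
    p,d=camera(n); np.save(f"/tmp/{n}5.npy",d)
    im=p[:,:,::-1].copy(); X=[get_obs()['position'],fromlid(SL,YB+.016,.036),fromlid(SL,YB-.016,.036)]
    im=im[off[1]:off[1]+sz[1],off[0]:off[0]+sz[0]]; im=cv2.resize(im,None,fx=5,fy=5,interpolation=cv2.INTER_CUBIC)
    for c,(u,v) in zip([(0,0,255),(0,255,0),(0,255,0)],proj(n,np.array(X))): cv2.circle(im,(int((u-off[0]+.5)*5),int((v-off[1]+.5)*5)),3,c,-1)
    cv2.imwrite(f"pics/{n}5.png",im)
E
```

```text
0.005612192272760059 [0.60505386 0.20429337 0.14568134]
```

View pics/scene5.png

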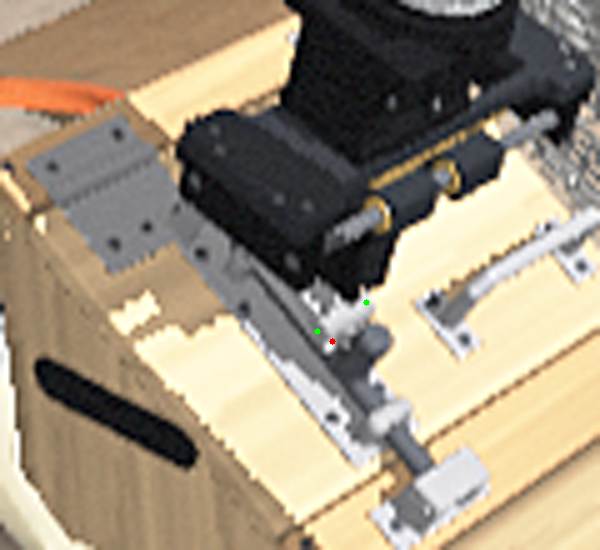

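View pics/side5.png

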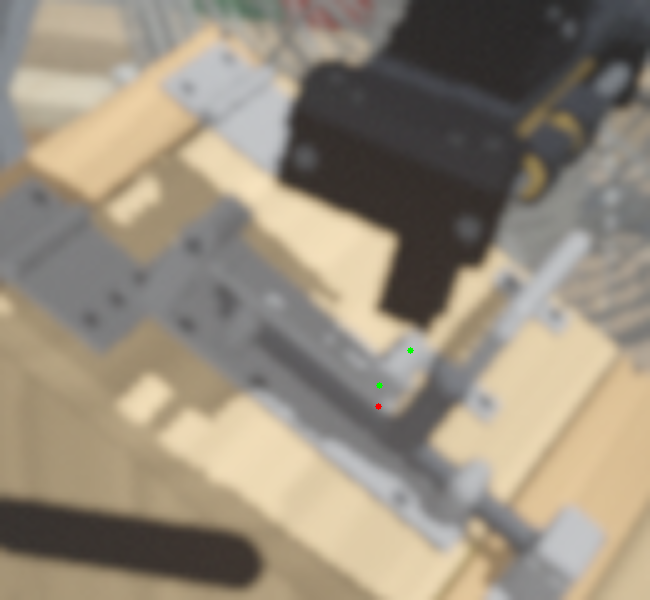

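```bash
python3 - <<'E'
from h import *
S=pts("scene",np.load("/tmp/scene5.npy"));D=pts("side",np.load("/tmp/side5.npy"))
o=get_obs();Rc=R.from_quat(o['tool_rot']).as_matrix()
print('tool axes',Rc.round(2))
for n,A,off,q in(("scene",S,(190,200),[(350,285),(365,285),(345,278),(370,270),(345,270)]),("side",D,(205,180),[(405,305),(415,315),(420,300),(400,290),(430,280)])):
    for u,v in q:
        P=A[int(v/5)+off[1],int(u/5)+off[0]]; print(n,(u,v),P.round(4),'tool',(Rc.T@(P-o['position'])*1000).round(1),'lid',tolid(P).round(4))
    T=(A-o['position'])@Rc; m=(abs(T[...,1])<.03)&(abs(T[...,2])<.015)&(T[...,0]>-.08)&(T[...,0]<.02)
    L=tolid(A); m&=(L[...,2]>.05); t=T[m]; print(n,len(t),'x max',np.percentile(t[:,0],[50,95,100]).round(4),'y',np.percentile(t[:,1],[5,95]).round(4),'z',np.percentile(t[:,2],[5,95]).round(4))
E
```

```text
tool axes [[ 0.3   0.04 -0.95]
 [ 0.02 -1.   -0.03]
 [-0.95 -0.   -0.3 ]]
scene (350, 285) [0.5788 0.2153 0.191 ] tool [-51.1 -12.2  10.8] lid [0.1096 0.0666 0.071 ]
scene (365, 285) [0.5847 0.2004 0.1817] tool [-40.7   2.9   8.5] lid [0.1087 0.0515 0.0603]
scene (345, 278) [0.5798 0.2172 0.1967] tool [-56.2 -14.1   8.1] lid [0.1137 0.0684 0.0751]
scene (370, 270) [0.5787 0.2028 0.1932] tool [-53.4   0.3  10.6] lid [0.1104 0.054  0.0731]
scene (345, 270) [0.5811 0.2158 0.1981] tool [-57.2 -12.7   6.4] lid [0.1156 0.067  0.0755]
scene 141 x max [-0.0541 -0.0395 -0.0368] y [-0.0155  0.0085] z [-0.0062  0.0126]
side (405, 305) [0.5893 0.2134 0.1903] tool [-47.3  -9.9   1.1] lid [0.1177 0.0643 0.0645]
side (415, 315) [0.586  0.2124 0.1866] tool [-44.7  -9.    5.5] lid [0.1128 0.0634 0.0633]
side (420, 300) [0.5841 0.2121 0.1924] tool [-50.9  -8.8   5.4] lid [0.1146 0.0632 0.0692]
side (400, 290) [0.5895 0.2173 0.1975] tool [-54.  -13.9  -1.4] lid [0.122  0.0682 0.0702]
side (430, 280) [0.5795 0.214  0.2015] tool [-60.9 -10.9   7.1] lid [0.116  0.0652 0.0792]
side 220 x max [-0.055  -0.0416 -0.0392] y [-0.0137  0.0062] z [-0.0102  0.0103]
```

The reported TCP disagrees with the pictures. In both outside views the real fingertips end about 37 mm short of it along tool x, and the wrist view agrees (tip row about 275, where the stated TCP would put it near 256). I'll treat the fingertips as lying at tool x = -37 mm and go deeper by that much.

Call:
send_rows(steps=[[[0,0,0,0,0,0],[0,0,0,0,0,0],[0,0,0,0,0,0],[0,0,0,0,0,0],[0,0,0,0,0,0],[0,0,0,0,0,0],[0,0,0,0,0,0],[0,0,0,0,0,0]]], gripper=0.35)

```text
time: 8.73
position: [0.6049, 0.2042, 0.1451]
tool_rot: [0.807, 0.016, -0.591, 0.009]
ft_force: [0.6, -0.6, -0.7]
grip_width: 0.0476
```

Call:
send_rows(steps=[[[0,0,0,0,0,0],[0,0,0,0,0,0],[0,0,0,0,0,0],[0,0,0,0,0,0]]])

```text
time: 9.07
position: [0.6049, 0.2042, 0.1451]
tool_rot: [0.807, 0.016, -0.591, 0.009]
ft_force: [0.1, 0.0, 0.2]
grip_width: 0.0561
```

```bash
sed -i 's/def keep(th,d=.015)/def keep(th,d=.052)/; s/def kth(d=.012)/def kth(d=.052)/' h.py; python3 - <<'E'
from h import *
go(keep(0),R17)
p,W,o=wpts(); Rc=R.from_quat(o['tool_rot']).as_matrix()
T=(W-o['position'])@Rc
m=(abs(T[...,1])<.06)&(abs(T[...,1])>.02)&(T[...,0]>-.1)&(T[...,2]>-.03)&(T[...,2]<.03)&(p.max(-1)<60)
t=T[m];print(len(t),np.percentile(t[:,0],[5,50,95,99]))
E
```

```text
t 9.07 pos [0.6049 0.2042 0.1451] q [ 0.17  0.49  1.7  -0.06  0.65  1.75] F [0.1 0.  0.2] w 0.0561
 shift cm (cur axes) [3.41 0.03 0.12]
 rotvec units [ 0.02 -0.1   0.05]  shift cm (target axes) [3.41 0.01 0.08]
3627 [-0.09672962 -0.07128997 -0.04324127 -0.04004999]
```

Call:
send_rows(steps=[[[0.6,0,0,0,0,0],[0.8,0,0,0,0,0],[0.8,0,0,0,0,0],[0.6,0,0,0,0,0],[0,0,0,0,0,0],[0,0,0,0,0,0]]])

```text
time: 9.62
position: [0.614, 0.2045, 0.1146]
tool_rot: [0.806, 0.016, -0.591, 0.009]
ft_force: [0.8, 0.5, 0.4]
grip_width: 0.0568
```

```bash
python3 - <<'E'
from h import *
go(keep(0),R17)
E
```

```text
t 9.62 pos [0.614  0.2045 0.1146] q [ 0.17  0.54  1.71 -0.06  0.59  1.75] F [0.8 0.5 0.4] w 0.0568
 shift cm (cur axes) [0.22 0.02 0.07]
 rotvec units [ 0.02 -0.08  0.05]  shift cm (target axes) [0.22 0.02 0.07]
```

Call:
send_rows(steps=[[[0.3,0,0.1,0,0,0],[0,0,0,0,0,0],[0,0,0,0,0,0],[0,0,0,0,0,0],[0,0,0,0,0,0],[0,0,0,0,0,0],[0,0,0,0,0,0]]], gripper=1, force=15)

```text
time: 10.2
position: [0.6135, 0.205, 0.111]
tool_rot: [0.806, 0.016, -0.592, 0.008]
ft_force: [-0.4, -0.7, -0.8]
grip_width: 0.0317
```

Call:
send_rows(steps=[[[0,0,0,0,0,0],[0,0,0,0,0,0]]])

```text
time: 10.37
position: [0.6135, 0.205, 0.1111]
tool_rot: [0.806, 0.016, -0.591, 0.008]
ft_force: [0.1, 0.5, -0.9]
grip_width: 0.0317
```

```bash
python3 - <<'E'
from h import *
go(keep(0),R17);kth()
E
```

```text
t 10.37 pos [0.6135 0.205  0.1111] q [ 0.17  0.55  1.71 -0.06  0.58  1.75] F [ 0.1  0.5 -0.9] w 0.0317
 shift cm (cur axes) [-0.1   0.07 -0.08]
 rotvec units [ 0.01 -0.08  0.06]  shift cm (target axes) [-0.1   0.07 -0.08]
grasp lid coords [0.1075 0.0549 0.0354] rad 0.0835 theta 0.017 w 0.0317 F [ 0.1  0.5 -0.9]
```

Gripped at 31.7 mm, matching the 32 mm lip. Now I'll swing it along the arc.

Call:
send_rows(steps=[[[-1.2,0,0.3,0,0,0],[-1.2,0,0.1,0,0,0],[-1.2,0,-0.1,0,0,0],[-1.2,0,-0.3,0,0,0]]])

```text
time: 10.7
position: [0.5991, 0.2045, 0.159]
tool_rot: [0.807, 0.016, -0.591, 0.008]
ft_force: [3.1, 0.9, -2.4]
grip_width: 0.0319
```

```bash
sed -i 's/^YB,SK,SL,SH=.*/YB,SK,SL,SH=.0545,.0905,.1075,.1895/' h.py; cat >> h.py <<'E'
def knext(ths):
    for t in ths: print(t,end=''); go(keep(t),R17)
E
python3 - <<'E'
from h import *
kth(); knext([.6,1.2])
E
```

```text
grasp lid coords [0.1231 0.0548 0.0829] rad 0.0825 theta 0.635 w 0.0319 F [ 3.1  0.9 -2.4]
0.6t 10.7 pos [0.5991 0.2045 0.159 ] q [ 0.17  0.46  1.7  -0.06  0.67  1.75] F [ 3.1  0.9 -2.4] w 0.0319
 shift cm (cur axes) [0.13 0.06 0.14]
 rotvec units [ 0.01 -0.09  0.06]  shift cm (target axes) [0.13 0.06 0.14]
1.2t 10.7 pos [0.5991 0.2045 0.159 ] q [ 0.17  0.46  1.7  -0.06  0.67  1.75] F [ 3.1  0.9 -2.4] w 0.0319
 shift cm (cur axes) [-3.79  0.04 -2.6 ]
 rotvec units [ 0.01 -0.09  0.06]  shift cm (target axes) [-3.82  0.06 -2.57]
```

Call:
send_rows(steps=[[[-1.1,0,-0.5,0,0,0],[-1,0,-0.6,0,0,0],[-0.9,0,-0.7,0,0,0],[-0.8,0,-0.8,0,0,0]]])

```text
time: 11.03
position: [0.616, 0.2051, 0.212]
tool_rot: [0.811, 0.017, -0.585, 0.008]
ft_force: [10.5, 1.4, -11.3]
grip_width: 0.0316
```

```bash
python3 - <<'E'
from h import *
kth(); knext([1.8])
E
```

```text
grasp lid coords [0.1665 0.0548 0.1169] rad 0.086 theta 1.301 w 0.0316 F [ 10.5   1.4 -11.3]
1.8t 11.03 pos [0.616  0.2051 0.212 ] q [ 0.17  0.41  1.62 -0.05  0.79  1.73] F [ 10.5   1.4 -11.3] w 0.0316
 shift cm (cur axes) [-0.85  0.07 -3.96]
 rotvec units [ 0.03 -0.24  0.08]  shift cm (target axes) [-0.95  0.07 -3.93]
```

Call:
send_rows(steps=[[[-0.1,0,-0.9,0,-0.2,0],[-0.3,0,-1,0,0,0],[-0.2,0,-1,0,0,0],[0,0,-1,0,0,0]]])

```text
time: 11.37
position: [0.6442, 0.2062, 0.2345]
tool_rot: [0.802, 0.017, -0.597, 0.009]
ft_force: [-2.1, 0.8, -0.1]
grip_width: 0.0317
```

```bash
python3 - <<'E'
from h import *
kth(); knext([2.2,2.45])
E
```

```text
grasp lid coords [0.2042 0.055  0.1186] rad 0.0859 theta 1.742 w 0.0317 F [-2.1  0.8 -0.1]
2.2t 11.37 pos [0.6442 0.2062 0.2345] q [ 0.16  0.43  1.5  -0.04  0.92  1.71] F [-2.1  0.8 -0.1] w 0.0317
 shift cm (cur axes) [ 0.8   0.11 -3.83]
 rotvec units [0.04 0.05 0.07]  shift cm (target axes) [ 0.82  0.09 -3.83]
2.45t 11.37 pos [0.6442 0.2062 0.2345] q [ 0.16  0.43  1.5  -0.04  0.92  1.71] F [-2.1  0.8 -0.1] w 0.0317
 shift cm (cur axes) [ 1.69  0.13 -5.7 ]
 rotvec units [0.04 0.05 0.07]  shift cm (target axes) [ 1.72  0.09 -5.69]
```

Call:
send_rows(steps=[[[0.1,0,-1,0,0,0],[0.2,0,-1,0,0,0],[0.4,0,-1,0,0,0],[0.4,0,-1,0,0,0]]])

```text
time: 11.7
position: [0.6811, 0.2076, 0.2414]
tool_rot: [0.801, 0.017, -0.599, 0.01]
ft_force: [-1.5, -0.6, -1.4]
grip_width: 0.032
```

```bash
python3 - <<'E'
from h import *
kth(); knext([2.35,2.45])
E
```

```text
grasp lid coords [0.2386 0.0552 0.1031] rad 0.0848 theta 2.188 w 0.032 F [-1.5 -0.6 -1.4]
2.35t 11.7 pos [0.6811 0.2076 0.2414] q [ 0.15  0.47  1.4  -0.03  0.98  1.7 ] F [-1.5 -0.6 -1.4] w 0.032
 shift cm (cur axes) [ 0.88  0.12 -1.25]
 rotvec units [0.05 0.1  0.07]  shift cm (target axes) [ 0.9   0.11 -1.24]
2.45t 11.7 pos [0.6811 0.2076 0.2414] q [ 0.15  0.47  1.4  -0.03  0.98  1.7 ] F [-1.5 -0.6 -1.4] w 0.032
 shift cm (cur axes) [ 1.29  0.13 -1.97]
 rotvec units [0.05 0.1  0.07]  shift cm (target axes) [ 1.31  0.11 -1.96]
```

Call:
send_rows(steps=[[[0.5,0,-0.9,0,0,0],[0.6,0,-0.8,0,0,0],[0,0,0,0,0,0]]])

```text
time: 11.95
position: [0.7026, 0.2083, 0.2379]
tool_rot: [0.801, 0.017, -0.598, 0.01]
ft_force: [-0.3, 0.7, -0.4]
grip_width: 0.0316
```

```bash
python3 - <<'E'
from h import *
kth(); knext([2.45])
E
```

```text
grasp lid coords [0.2541 0.0553 0.0879] rad 0.0841 theta 2.445 w 0.0316 F [-0.3  0.7 -0.4]
2.45t 11.95 pos [0.7026 0.2083 0.2379] q [ 0.15  0.51  1.35 -0.03  0.99  1.69] F [-0.3  0.7 -0.4] w 0.0316
 shift cm (cur axes) [ 0.35  0.12 -0.01]
 rotvec units [0.05 0.07 0.07]  shift cm (target axes) [ 0.35  0.12 -0.01]
```

Call:
send_rows(steps=[[[0,0,0,0,0,0],[0,0,0,0,0,0],[0,0,0,0,0,0],[0,0,0,0,0,0],[0,0,0,0,0,0],[-1.5,0,0,0,0,0],[-2.5,0,0,0,0,0],[-2,0,0,0,0,0]]], gripper=0.35)

```text
time: 12.62
position: [0.681, 0.206, 0.2882]
tool_rot: [0.797, 0.016, -0.604, 0.011]
ft_force: [-0.0, -0.1, -0.0]
grip_width: 0.0564
```

```bash
python3 - <<'E'
from h import *
kth()
p,d=camera("wrist"); cv2.imwrite("pics/w6.png",p[:,:,::-1])
p,d=camera("scene"); cv2.imwrite("pics/s6.png",cv2.resize(p[150:350,170:400,::-1],None,fx=3,fy=3,interpolation=cv2.INTER_CUBIC))
E
```

```text
grasp lid coords [0.266  0.0538 0.1413] rad 0.1317 theta 2.19 w 0.0564 F [-0.  -0.1 -0. ]
```

View pics/s6.png

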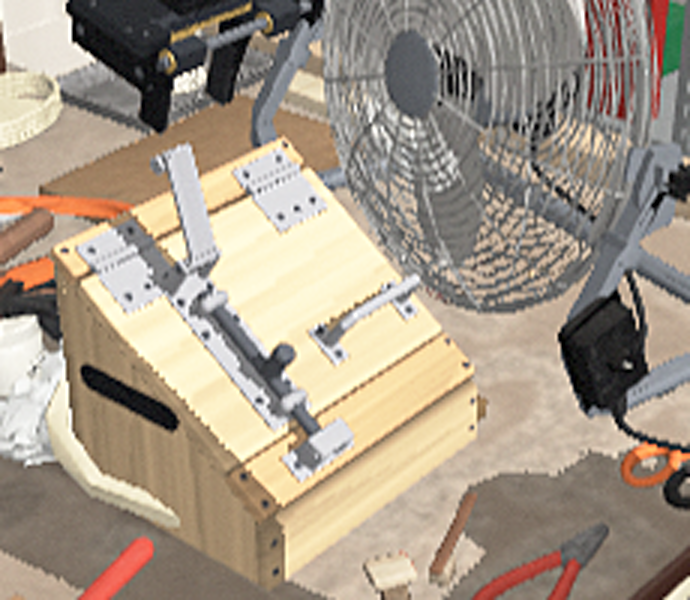

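View pics/w6.png

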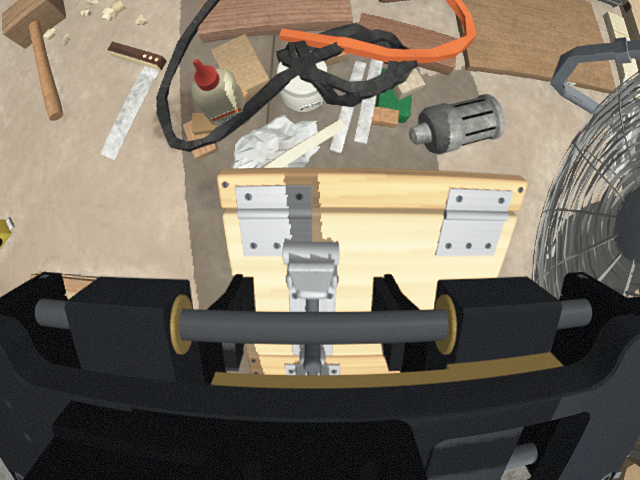

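The scene view shows the keeper folded back (lip at 165,162) and staying there, with the gripper clear. I'll check its angle from depth and plan the knob.

```bash
cat >> h.py <<'E'
def knob(dx,h=.035,dn=.052): return fromlid(SK+dx,YB,h)+dn*X17
E
python3 - <<'E'
from h import *
p,d=camera("scene"); L=tolid(pts("scene",d))
q=L[(L[...,0]>.19)&(L[...,0]<.3)&(L[...,1]>.03)&(L[...,1]<.085)&(L[...,2]>.045)&(L[...,2]<.13)]
th=np.arctan2(q[:,2]-.034,.188-q[:,0]); print(len(q),np.percentile(th,[5,50,95]),q[:,0].max(),q[:,2].max())
k=L[(L[...,0]>.06)&(L[...,0]<.12)&(L[...,1]>.03)&(L[...,1]<.085)&(L[...,2]>.042)&(L[...,2]<.06)]
print('knob',len(k),np.percentile(k,[3,50,97],axis=0).round(4))
go(knob(0)+.05*un,R17); go(knob(0),R17)
E
```

```text
382 [1.90961738 2.29827966 2.45928878] 0.25990682828814354 0.10123630206417042
knob 42 [[0.081  0.05   0.0429]
 [0.0883 0.0571 0.0471]
 [0.0966 0.0638 0.0514]]
t 12.77 pos [0.6824 0.2063 0.2898] q [ 0.15  0.44  1.33 -0.03  1.1   1.69] F [ 0.6  0.6 -0.5] w 0.0566
 shift cm (cur axes) [11.15 -0.05 14.81]
 rotvec units [0.06 0.17 0.05]  shift cm (target axes) [10.89 -0.02 15.01]
t 12.77 pos [0.6824 0.2063 0.2898] q [ 0.15  0.44  1.33 -0.03  1.1   1.69] F [ 0.6  0.6 -0.5] w 0.0566
 shift cm (cur axes) [15.88 -0.02 13.18]
 rotvec units [0.06 0.17 0.05]  shift cm (target axes) [15.64 -0.02 13.46]
```

Call:
send_rows(steps=[[[0,0,3,0,0.15,0],[0,0,3.3,0,0,0],[0,0,3.3,0,0,0],[1,0,3.3,0,0,0],[2.5,0,0.5,0,0,0],[2.5,0,0,0,0,0],[2.5,0,0,0,0,0],[0,0,0,0,0,0]]])

```text
time: 13.43
position: [0.5686, 0.2008, 0.1559]
tool_rot: [0.8, 0.016, -0.599, 0.011]
ft_force: [0.2, 0.3, -1.2]
grip_width: 0.0565
```

```bash
python3 - <<'E'
from h import *
go(knob(0),R17)
E
```

```text
t 13.43 pos [0.5686 0.2008 0.1559] q [ 0.18  0.44  1.76 -0.06  0.66  1.75] F [ 0.2  0.3 -1.2] w 0.0565
 shift cm (cur axes) [ 6.15 -0.18 -1.42]
 rotvec units [0.06 0.11 0.03]  shift cm (target axes) [ 6.17 -0.21 -1.35]
```

Call:
send_rows(steps=[[[0,-0.1,-0.7,0,0.1,0],[0,-0.1,-0.7,0,0,0],[1,0,0,0,0,0],[1.3,0,0,0,0,0],[1.3,0,0,0,0,0],[1,0,0,0,0,0],[0.5,0,0,0,0,0],[0,0,0,0,0,0]]])

```text
time: 14.1
position: [0.6047, 0.2051, 0.113]
tool_rot: [0.807, 0.016, -0.591, 0.01]
ft_force: [0.3, 0.8, 0.6]
grip_width: 0.0566
```

```bash
python3 - <<'E'
from h import *
go(knob(0),R17)
p,d=camera("wrist"); cv2.imwrite("pics/w7.png",p[:,:,::-1])
E
```

```text
t 14.1 pos [0.6047 0.2051 0.113 ] q [ 0.17  0.54  1.73 -0.07  0.57  1.76] F [0.3 0.8 0.6] w 0.0566
 shift cm (cur axes) [1.   0.1  0.87]
 rotvec units [ 0.05 -0.1   0.05]  shift cm (target axes) [1.01 0.1  0.86]
```

View pics/w7.png

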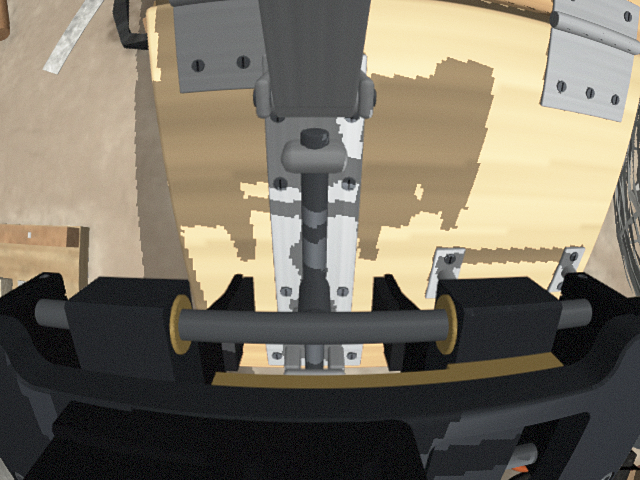

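The wrist view shows the knob at about (315,295) between the fingers, and the keeper still back. I'll make the final adjustment and close.

Call:
send_rows(steps=[[[0.4,0.1,0.5,0,0,0],[0.4,0,0.3,0,0,0],[0,0,0,0,0,0]]], gripper=1, force=15)

```text
time: 14.4
position: [0.6001, 0.2041, 0.1044]
tool_rot: [0.808, 0.017, -0.589, 0.01]
ft_force: [-0.3, -0.9, 0.0]
grip_width: 0.0438
```

Call:
send_rows(steps=[[[0,0,0,0,0,0],[0,0,0,0,0,0],[0,0,0,0,0,0],[0,0,0,0,0,0],[0,0,0,0,0,0]]])

```text
time: 14.82
position: [0.5997, 0.2045, 0.1052]
tool_rot: [0.808, 0.017, -0.589, 0.01]
ft_force: [0.1, 1.7, -1.8]
grip_width: 0.0157
```

```bash
python3 - <<'E'
from h import *
go(knob(0),R17); go(knob(.047),R17)
print(R17.T@us)
E
```

```text
t 14.82 pos [0.5997 0.2045 0.1052] q [ 0.17  0.54  1.75 -0.07  0.54  1.76] F [ 0.1  1.7 -1.8] w 0.0157
 shift cm (cur axes) [0.41 0.06 0.16]
 rotvec units [ 0.05 -0.14  0.06]  shift cm (target axes) [0.41 0.06 0.15]
t 14.82 pos [0.5997 0.2045 0.1052] q [ 0.17  0.54  1.75 -0.07  0.54  1.76] F [ 0.1  1.7 -1.8] w 0.0157
 shift cm (cur axes) [-0.98  0.08 -4.33]
 rotvec units [ 0.05 -0.14  0.06]  shift cm (target axes) [-1.04  0.06 -4.32]
[-3.09016994e-01 -1.34216651e-18 -9.51056516e-01]
```

The knob is gripped at 15.7 mm (16 expected). Now I'll draw it up-slope.

Call:
send_rows(steps=[[[-0.25,0,-0.8,0,0,0],[-0.25,0,-0.8,0,0,0],[-0.25,0,-0.8,0,0,0],[-0.25,0,-0.8,0,0,0],[-0.2,0,-0.6,0,0,0],[0,0,0,0,0,0]]])

```text
time: 15.32
position: [0.6277, 0.2055, 0.1251]
tool_rot: [0.803, 0.016, -0.596, 0.011]
ft_force: [-1.2, 0.4, -2.1]
grip_width: 0.0154
```

```bash
python3 - <<'E'
from h import *
kth(); go(knob(.045)-.004*us,R17)
E
```

```text
grasp lid coords [0.1278 0.0549 0.0386] rad 0.0619 theta 0.075 w 0.0154 F [-1.2  0.4 -2.1]
t 15.32 pos [0.6277 0.2055 0.1251] q [ 0.17  0.54  1.66 -0.06  0.65  1.74] F [-1.2  0.4 -2.1] w 0.0154
 shift cm (cur axes) [ 0.23  0.07 -0.48]
 rotvec units [0.06 0.03 0.04]  shift cm (target axes) [ 0.23  0.07 -0.48]
```

Call:
send_rows(steps=[[[-0.2,0,-0.6,0,0,0],[-0.15,0,-0.5,0,0,0],[-0.1,0,-0.3,0,0,0],[0,0,0,0,0,0]]])

```text
time: 15.65
position: [0.633, 0.2056, 0.1292]
tool_rot: [0.797, 0.016, -0.604, 0.011]
ft_force: [-2.1, 0.4, 0.1]
grip_width: 0.0156
```

```bash
python3 - <<'E'
from h import *
kth(); print((get_obs()['position']-np.array([.5997,.2045,.1052]))@us)
p,d=camera("scene"); cv2.imwrite("pics/s8.png",cv2.resize(p[150:350,170:400,::-1],None,fx=3,fy=3,interpolation=cv2.INTER_CUBIC))
E
```

```text
grasp lid coords [0.1353 0.055  0.0386] rad 0.0543 theta 0.084 w 0.0156 F [-2.1  0.4  0.1]
0.041039951497453105
```

View pics/s8.png

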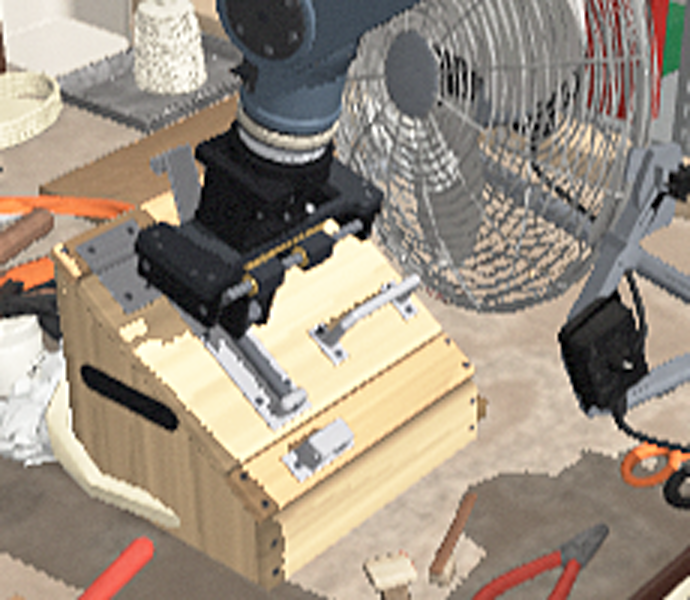

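Call:
send_rows(steps=[[[-0.15,0,-0.5,0,0,0],[-0.15,0,-0.5,0,0,0],[0,0,0,0,0,0]]])

```text
time: 15.95
position: [0.6323, 0.2056, 0.1291]
tool_rot: [0.79, 0.015, -0.612, 0.011]
ft_force: [-1.2, -0.9, 1.4]
grip_width: 0.0153
```

```bash
python3 - <<'E'
from h import *
kth()
E
```

```text
grasp lid coords [0.1358 0.055  0.0385] rad 0.0539 theta 0.084 w 0.0153 F [-1.2 -0.9  1.4]
```

The bolt is against its stop after about 42 mm, and the keep is clear of the nose in the picture. I'll release and back out.

Call:
send_rows(steps=[[[0,0,0,0,0,0],[0,0,0,0,0,0],[0,0,0,0,0,0],[0,0,0,0,0,0],[-1,0,0,0,0,0],[-2.5,0,0,0,0,0],[-3,0,0,0,0,0],[-3,0,0,0,0,0]]], gripper=0.5)

```text
time: 16.62
position: [0.6157, 0.2029, 0.2264]
tool_rot: [0.795, 0.015, -0.606, 0.011]
ft_force: [0.4, 0.4, -0.9]
grip_width: 0.0432
```

```bash
cat >> h.py <<'E'
SHD,YHD=.088,-.058
RH=Rt(X17,us)
HNG=(.088+.145,)
def hand(phi,dn=.052):
    # handle rotated about hinge line at s=.233,h=0
    ds,dh=-.145,.038
    c,s=np.cos(phi),np.sin(phi)
    return fromlid(SHD+.145+ds*c+dh*s,YHD,-ds*s+dh*c)+dn*X17
E
python3 - <<'E'
from h import *
go(hand(0)-.05*X17,RH); kth()
p,d=camera("scene"); cv2.imwrite("pics/s9.png",cv2.resize(p[150:350,170:400,::-1],None,fx=3,fy=3,interpolation=cv2.INTER_CUBIC))
L=tolid(pts("scene",d))
q=L[(L[...,0]>.19)&(L[...,0]<.3)&(L[...,1]>.03)&(L[...,1]<.085)&(L[...,2]>.045)&(L[...,2]<.11)];print(len(q),q[:,0].max(),q[:,2].max())
k=L[(L[...,0]>.06)&(L[...,0]<.17)&(L[...,1]>.03)&(L[...,1]<.085)&(L[...,2]>.042)&(L[...,2]<.06)]
print('knob',len(k),np.percentile(k,[3,50,97],axis=0).round(4))
E
```

```text
t 16.62 pos [0.6157 0.2029 0.2264] q [ 0.16  0.41  1.56 -0.04  0.91  1.72] F [ 0.4  0.4 -0.9] w 0.0432
 shift cm (cur axes) [ 6.47 11.09  5.42]
 rotvec units [-14.96   0.2    0.23]  shift cm (target axes) [ 6.33 -5.55 11.1 ]
grasp lid coords [0.1772 0.053  0.1281] rad 0.0949 theta 1.441 w 0.0432 F [ 0.4  0.4 -0.9]
225 0.25836651080081735 0.08740795891847068
knob 44 [[0.1232 0.0495 0.0425]
 [0.1307 0.059  0.0468]
 [0.1379 0.0642 0.0522]]
```

View pics/s9.png

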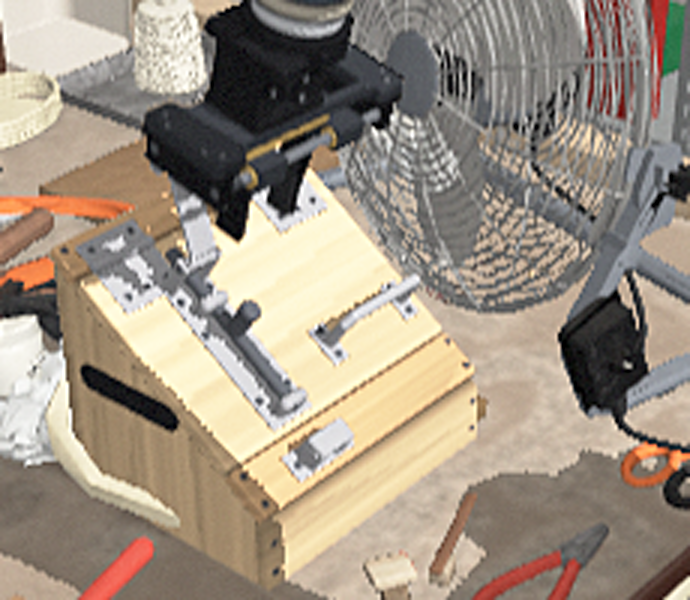

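Keeper still back; the knob is now at s=131 against 88 before (42 mm drawn). Next I'll move forward and right, then turn the jaws by 90°.

Call:
send_rows(steps=[[[-2,0,3,0,0,0],[-2,1,3,0,0,0],[0,2.5,1,0,0,0],[0,3,0,-1,0,0],[0,3,0,-1,0,0],[0,1.5,0,-1,0,0],[0,0,0,-1,0,0],[0,0,0,-1,0,0]]], gripper=0.4)

```text
time: 17.33
position: [0.5549, 0.09, 0.2709]
tool_rot: [0.776, 0.174, -0.562, 0.228]
ft_force: [-0.1, 0.4, -0.3]
grip_width: 0.0523
```

Call:
send_rows(steps=[[[0,0,0,-1,0,0],[0,0,0,-1,0,0],[0,0,0,-1,0,0],[0,0,0,-1,0,0],[0,0,0,-1,0,0],[0,0,0,-1,0,0],[0,0,0,-1,0,0],[0,0,0,-1,0,0]]])

```text
time: 18.0
position: [0.5602, 0.0867, 0.2831]
tool_rot: [0.61, 0.388, -0.428, 0.542]
ft_force: [0.2, 0.4, 0.2]
grip_width: 0.0521
```

```bash
python3 - <<'E'
from h import *
go(hand(0)-.05*X17,RH)
E
```

```text
t 18.0 pos [0.5602 0.0867 0.2831] q [-0.06  0.19  1.74  0.04  0.88  0.03] F [0.2 0.4 0.2] w 0.0521
 shift cm (cur axes) [13.4  -2.15 -0.05]
 rotvec units [-1.35 -0.02 -0.4 ]  shift cm (target axes) [13.47 -1.55 -0.34]
```

Call:
send_rows(steps=[[[1.5,-0.4,0,-0.7,0,-0.2],[2,-0.4,0,-0.65,0,-0.2],[2,-0.4,0,0,0,0],[2,-0.3,0,0,0,0],[2,0,0,0,0,0],[0,0,0,0,0,0]]])

```text
time: 18.5
position: [0.5832, 0.0869, 0.1968]
tool_rot: [0.563, 0.425, -0.402, 0.584]
ft_force: [0.0, -0.1, -0.1]
grip_width: 0.052
```

```bash
python3 - <<'E'
from h import *
go(hand(0),RH)
p,W,o=wpts(); cv2.imwrite("pics/w10.png",p[:,:,::-1])
L=tolid(W)
q=L[(L[...,0]>.06)&(L[...,0]<.12)&(L[...,1]>-.12)&(L[...,1]<.0)&(L[...,2]>.034)&(L[...,2]<.05)&(p.max(-1)>70)]
print(len(q),np.percentile(q,[2,50,98],axis=0).round(4))
E
```

```text
t 18.5 pos [0.5832 0.0869 0.1968] q [-0.06  0.34  1.79  0.04  0.69 -0.13] F [ 0.  -0.1 -0.1] w 0.052
 shift cm (cur axes) [ 9.52 -1.46 -0.43]
 rotvec units [ 0.12  0.02 -0.24]  shift cm (target axes) [ 9.55 -1.22 -0.39]
1819 [[ 0.085  -0.1076  0.0348]
 [ 0.0908 -0.0594  0.0404]
 [ 0.0941 -0.0208  0.0423]]
```

View pics/w10.png

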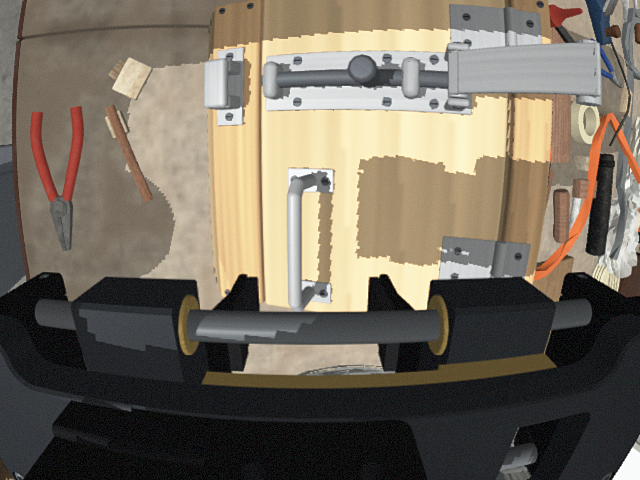

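The wrist view shows the handle bar at column 296, rows 180–300, slightly to the front side of the gripper centre (313). The bolt is drawn and the keeper back. I'll shift -1.1 in tool y and descend.

Call:
send_rows(steps=[[[0,-0.6,0,0.1,0,-0.2],[0.5,-0.5,0,0,0,0],[1.8,0,0,0,0,0],[1.8,0,0,0,0,0],[1.8,0,0,0,0,0],[1,0,0,0,0,0],[0,0,0,0,0,0]]])

```text
time: 19.13
position: [0.5993, 0.0868, 0.1385]
tool_rot: [0.565, 0.422, -0.405, 0.582]
ft_force: [0.4, 0.5, -0.0]
grip_width: 0.0522
```

```bash
sed -i 's/^SHD,YHD=.*/SHD,YHD=.0895,-.061/' h.py; python3 - <<'E'
from h import *
go(hand(0),RH)
E
```

```text
t 19.13 pos [0.5993 0.0868 0.1385] q [-0.05  0.45  1.81  0.04  0.56 -0.12] F [ 0.4  0.5 -0. ] w 0.0522
 shift cm (cur axes) [ 3.44 -1.   -0.17]
 rotvec units [ 0.02  0.04 -0.24]  shift cm (target axes) [ 3.46 -0.92 -0.15]
```

Call:
send_rows(steps=[[[0,-0.5,0,0,0,-0.2],[0,-0.5,0,0,0,0],[0,0,0,0,0,0]]])

```text
time: 19.38
position: [0.5893, 0.0865, 0.1374]
tool_rot: [0.561, 0.428, -0.411, 0.578]
ft_force: [-0.9, -0.0, -0.9]
grip_width: 0.0523
```

```bash
python3 - <<'E'
from h import *
go(hand(0),RH)
p,W,o=wpts(); cv2.imwrite("pics/w11.png",p[:,:,::-1])
for n,off,sz in(("scene",(230,200),(130,110)),):
    p,d=camera(n)
    im=p[off[1]:off[1]+sz[1],off[0]:off[0]+sz[0],::-1]; cv2.imwrite("pics/s11.png",cv2.resize(im,None,fx=5,fy=5,interpolation=cv2.INTER_CUBIC))
E
```

```text
t 19.38 pos [0.5893 0.0865 0.1374] q [-0.05  0.45  1.82  0.04  0.58 -0.12] F [-0.9 -0.  -0.9] w 0.0523
 shift cm (cur axes) [ 3.65  0.06 -0.16]
 rotvec units [ 0.03  0.04 -0.04]  shift cm (target axes) [ 3.65  0.07 -0.15]
```

View pics/w11.png

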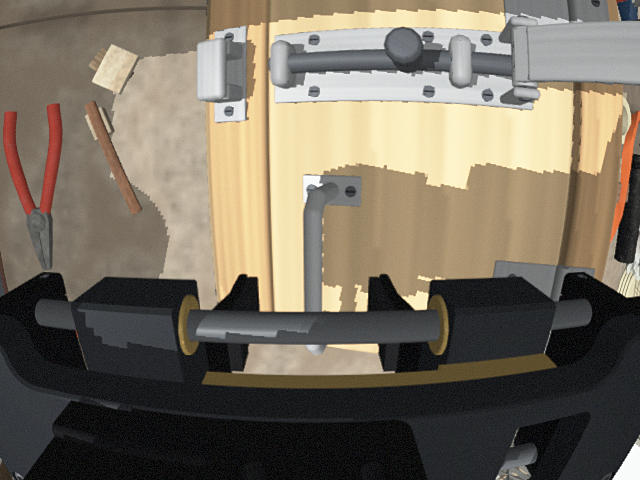

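View pics/s11.png

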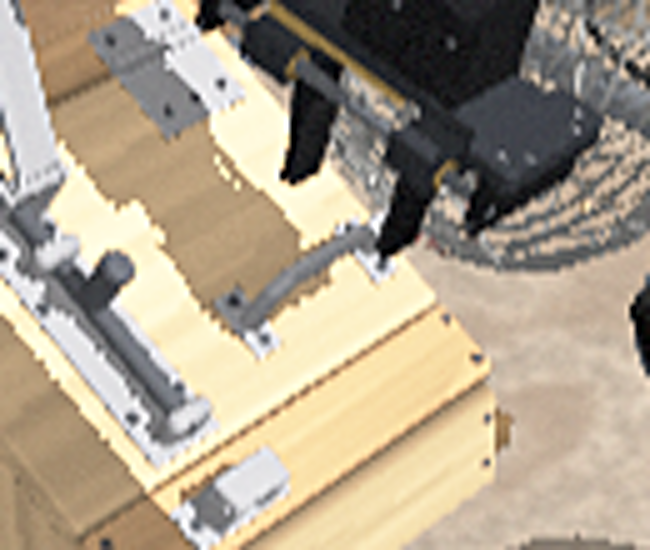

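The bar is centred at column 314 between the fingers. I'll descend 3.5 cm.

Call:
send_rows(steps=[[[0.8,0,0,0,0,0],[0.9,0,0,0,0,0],[0.9,0,0,0,0,0],[0.6,0,-0.1,0,0,0],[0,0,0,0,0,0],[0,0,0,0,0,0]]])

```text
time: 19.98
position: [0.6024, 0.0875, 0.1055]
tool_rot: [0.562, 0.426, -0.409, 0.579]
ft_force: [-0.0, 0.9, 0.7]
grip_width: 0.0519
```

```bash
python3 - <<'E'
from h import *
go(hand(0),RH)
E
```

```text
t 19.98 pos [0.6024 0.0875 0.1055] q [-0.05  0.51  1.82  0.04  0.5  -0.12] F [-0.   0.9  0.7] w 0.0519
 shift cm (cur axes) [ 0.21 -0.25 -0.09]
 rotvec units [ 0.02  0.04 -0.09]  shift cm (target axes) [ 0.21 -0.25 -0.09]
```

Call:
send_rows(steps=[[[0.3,-0.2,0,0,0,0],[0,0,0,0,0,0],[0,0,0,0,0,0],[0,0,0,0,0,0],[0,0,0,0,0,0],[0,0,0,0,0,0],[0,0,0,0,0,0],[0,0,0,0,0,0]]], gripper=1, force=35)

```text
time: 20.65
position: [0.6003, 0.0876, 0.1014]
tool_rot: [0.562, 0.427, -0.41, 0.578]
ft_force: [-0.2, -0.7, -1.3]
grip_width: 0.0087
```

Call:
send_rows(steps=[[[0,0,0,0,0,0],[0,0,0,0,0,0],[0,0,0,0,0,0]]])

```text
time: 20.9
position: [0.6003, 0.0876, 0.1014]
tool_rot: [0.562, 0.427, -0.41, 0.578]
ft_force: [-0.8, 0.6, -1.3]
grip_width: 0.0089
```

```bash
python3 - <<'E'
from h import *
go(hand(0),RH)
prev=hand(0)
for f in np.arange(.1,1.06,.1): k=hand(f);print(round(f,2),(RH.T@(k-prev)*100).round(2),k.round(3));prev=k
E
```

```text
t 20.9 pos [0.6003 0.0876 0.1014] q [-0.05  0.52  1.83  0.04  0.49 -0.12] F [-0.8  0.6 -1.3] w 0.0089
 shift cm (cur axes) [-0.12  0.07 -0.08]
 rotvec units [ 0.03  0.04 -0.08]  shift cm (target axes) [-0.12  0.07 -0.08]
0.1 [-1.5  -0.01  0.  ] [0.596 0.088 0.117]
0.2 [-1.49  0.14 -0.  ] [0.593 0.088 0.132]
0.3 [-1.47  0.29  0.  ] [0.592 0.088 0.147]
0.4 [-1.43  0.43 -0.  ] [0.591 0.088 0.162]
0.5 [-1.38  0.57  0.  ] [0.593 0.088 0.176]
0.6 [-1.32  0.71 -0.  ] [0.596 0.088 0.191]
0.7 [-1.24  0.84  0.  ] [0.6   0.088 0.206]
0.8 [-1.15  0.96  0.  ] [0.606 0.089 0.219]
0.9 [-1.05  1.07 -0.  ] [0.613 0.089 0.233]
1.0 [-0.94  1.17 -0.  ] [0.621 0.089 0.245]
```

The bar is gripped (8.9 mm, held). Now I'll lift along the arc.

Call:
send_rows(steps=[[[-1.2,0,0,0,0,0],[-1.5,0.1,0,0,0,0],[-1.5,0.2,0,0,0,0]]])

```text
time: 21.15
position: [0.5913, 0.0872, 0.1393]
tool_rot: [0.561, 0.427, -0.411, 0.577]
ft_force: [7.6, 2.5, -10.3]
grip_width: 0.0087
```

```bash
cat >> h.py <<'E'
def lid(off=np.zeros(3)):
    o=get_obs(); g=o['position']-.052*R.from_quat(o['tool_rot']).as_matrix()[:,0]; l=tolid(g)
    a=np.arctan2(l[2],SHD+.145-l[0])-np.arctan2(.038,.145)
    print('lid',l.round(4),'rad',np.hypot(l[2],SHD+.145-l[0]).round(4),'(.150) phi',a.round(3),'w',round(o['grip_width'],4),'F',o['ft_force'].round(1))
E
python3 - <<'E'
from h import *
lid();go(hand(.5),RH)
E
```

```text
lid [ 0.1026 -0.0616  0.0734] rad 0.1509 (.150) phi 0.251 w 0.0087 F [  7.6   2.5 -10.3]
t 21.15 pos [0.5913 0.0872 0.1393] q [-0.05  0.45  1.81  0.04  0.58 -0.11] F [  7.6   2.5 -10.3] w 0.0087
 shift cm (cur axes) [-3.5   1.26 -0.07]
 rotvec units [ 0.01  0.04 -0.05]  shift cm (target axes) [-3.51  1.24 -0.09]
```

Call:
send_rows(steps=[[[-1.4,0.4,0,0,0,0],[-1.4,0.5,0,0,0,0],[-1.3,0.6,0,0,0,0]]])

```text
time: 21.4
position: [0.5922, 0.0873, 0.1814]
tool_rot: [0.561, 0.429, -0.412, 0.576]
ft_force: [7.3, 1.2, -12.4]
grip_width: 0.0088
```

```bash
python3 - <<'E'
from h import *
lid();go(hand(.75),RH)
E
```

```text
lid [ 0.1277 -0.0616  0.1072] rad 0.1513 (.150) phi 0.531 w 0.0088 F [  7.3   1.2 -12.4]
t 21.4 pos [0.5922 0.0873 0.1814] q [-0.05  0.38  1.76  0.03  0.7  -0.11] F [  7.3   1.2 -12.4] w 0.0088
 shift cm (cur axes) [-2.67  1.93 -0.07]
 rotvec units [0.01 0.04 0.  ]  shift cm (target axes) [-2.67  1.93 -0.08]
```

Call:
send_rows(steps=[[[-1.2,0.8,0,0,0,0],[-1.2,0.9,0,0,0,0],[-1,0.9,0,0,0,0]]])

```text
time: 21.65
position: [0.6019, 0.0876, 0.2171]
tool_rot: [0.558, 0.433, -0.417, 0.573]
ft_force: [5.6, -0.1, -13.2]
grip_width: 0.0086
```

```bash
python3 - <<'E'
from h import *
lid();go(hand(1.05),RH)
E
```

```text
lid [ 0.1569 -0.0616  0.1308] rad 0.1521 (.150) phi 0.779 w 0.0086 F [  5.6  -0.1 -13.2]
t 21.65 pos [0.6019 0.0876 0.2171] q [-0.05  0.35  1.69  0.03  0.82 -0.1 ] F [  5.6  -0.1 -13.2] w 0.0086
 shift cm (cur axes) [-2.56  3.27 -0.07]
 rotvec units [0.   0.03 0.14]  shift cm (target axes) [-2.51  3.3  -0.08]
```

Call:
send_rows(steps=[[[-1,1.1,0,0,0,0],[-0.9,1.1,0,0,0,0],[-0.6,0.9,0,0,0,0]]])

```text
time: 21.9
position: [0.6135, 0.0881, 0.2411]
tool_rot: [0.551, 0.442, -0.425, 0.566]
ft_force: [-0.4, -1.2, -11.0]
grip_width: 0.0085
```

```bash
python3 - <<'E'
from h import *
lid();go(hand(1.05),RH)
E
```

```text
lid [ 0.1816 -0.0615  0.1431] rad 0.1526 (.150) phi 0.961 w 0.0085 F [ -0.4  -1.2 -11. ]
t 21.9 pos [0.6135 0.0881 0.2411] q [-0.05  0.35  1.6   0.02  0.94 -0.09] F [ -0.4  -1.2 -11. ] w 0.0085
 shift cm (cur axes) [-0.63  1.46 -0.06]
 rotvec units [0.01 0.03 0.44]  shift cm (target axes) [-0.56  1.49 -0.06]
```

Call:
send_rows(steps=[[[-0.5,0.8,0,0,0,0],[-0.4,0.8,0,0,0,0],[-0.2,0.4,0,0,0,0]]])

```text
time: 22.15
position: [0.6159, 0.0882, 0.2466]
tool_rot: [0.542, 0.452, -0.436, 0.558]
ft_force: [-1.3, 0.1, -6.3]
grip_width: 0.009
```

```bash
python3 - <<'E'
from h import *
lid();go(hand(1.05),RH)
p,d=camera("scene"); cv2.imwrite("pics/s12.png",cv2.resize(p[130:350,170:420,::-1],None,fx=2.7,fy=2.7,interpolation=cv2.INTER_CUBIC))
E
```

```text
lid [ 0.1886 -0.0615  0.1455] rad 0.1526 (.150) phi 1.009 w 0.009 F [-1.3  0.1 -6.3]
t 22.15 pos [0.6159 0.0882 0.2466] q [-0.04  0.36  1.55  0.02  1.01 -0.08] F [-1.3  0.1 -6.3] w 0.009
 shift cm (cur axes) [-0.2   1.08 -0.06]
 rotvec units [0.01 0.03 0.8 ]  shift cm (target axes) [-0.11  1.1  -0.06]
```

View pics/s12.png

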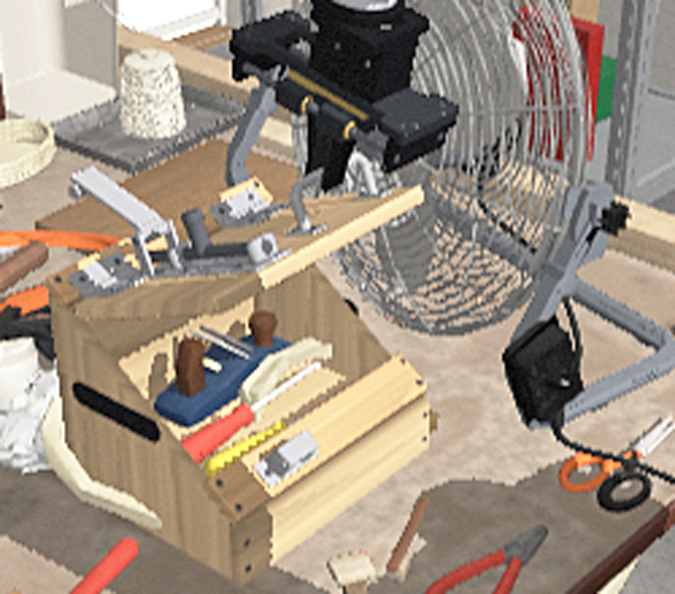

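Call:
send_rows(steps=[[[-0.5,1,0,0,0,0],[-0.4,0.9,0,0,0,0],[0,0,0,0,0,0]]])

```text
time: 22.45
position: [0.6187, 0.0883, 0.2519]
tool_rot: [0.534, 0.461, -0.445, 0.552]
ft_force: [4.6, -0.2, -1.4]
grip_width: 0.0084
```

```bash
cat >> h.py <<'E'
def lidangle():
    for n in("scene","side"):
        p,d=camera(n); L=tolid(pts(n,d)); 
        m=(L[...,1]>.085)&(L[...,1]<.125)&(L[...,0]<.24)&(L[...,2]>.03)&(L[...,2]<.25)&(L[...,0]>-.05)
        if n=="scene":m=m
        q=L[m]; a=np.arctan2(q[:,2],.231-q[:,0]); print(n,len(q),'angle pct',np.percentile(a,[5,25,50,75,90,97]).round(3))
E
python3 - <<'E'
from h import *
lid();lidangle()
E
```

```text
lid [ 0.1955 -0.0614  0.1476] rad 0.1527 (.150) phi 1.056 w 0.0084 F [ 4.6 -0.2 -1.4]
scene 337 angle pct [0.984 1.034 1.049 1.052 1.056 1.083]
side 496 angle pct [0.721 1.055 1.066 1.078 1.099 1.158]
```

Depth in both views gives a lid angle of about 1.05, which is its stop. I'll open and back away.

Call:
send_rows(steps=[[[0,0,0,0,0,0],[0,0,0,0,0,0],[0,0,0,0,0,0],[0,0,0,0,0,0],[0,0,0,0,0,0],[0,0,0,0,0,0],[0,0,0,0,0,0],[0,0,0,0,0,0]]], gripper=0.5)

```text
time: 23.22
position: [0.6259, 0.0888, 0.2592]
tool_rot: [0.539, 0.455, -0.438, 0.557]
ft_force: [-0.3, 0.1, 0.4]
grip_width: 0.0425
```

Call:
send_rows(steps=[[[-0.8,0,0,0,0,0],[-1.5,0,0,0,0,0],[-2,0,0,0,0,0],[-2.5,0,0,0,0,0],[-2.5,0,0,0,0,0],[-2.5,0,0,0,0,0],[0,0,0,0,0,0]]])

```text
time: 23.8
position: [0.5999, 0.0884, 0.3802]
tool_rot: [0.539, 0.456, -0.44, 0.555]
ft_force: [0.6, 0.0, 1.3]
grip_width: 0.0439
```

```bash
python3 - <<'E'
from h import *
lid();lidangle()
p,d=camera("scene"); cv2.imwrite("pics/s13.png",cv2.resize(p[130:350,170:420,::-1],None,fx=2.7,fy=2.7,interpolation=cv2.INTER_CUBIC))
E
```

```text
lid [ 0.2529 -0.0607  0.2639] rad 0.2645 (.150) phi 1.384 w 0.0439 F [0.6 0.  1.3]
scene 337 angle pct [0.984 1.035 1.049 1.053 1.057 1.095]
side 500 angle pct [0.734 1.057 1.067 1.078 1.099 1.16 ]
```

View pics/s13.png

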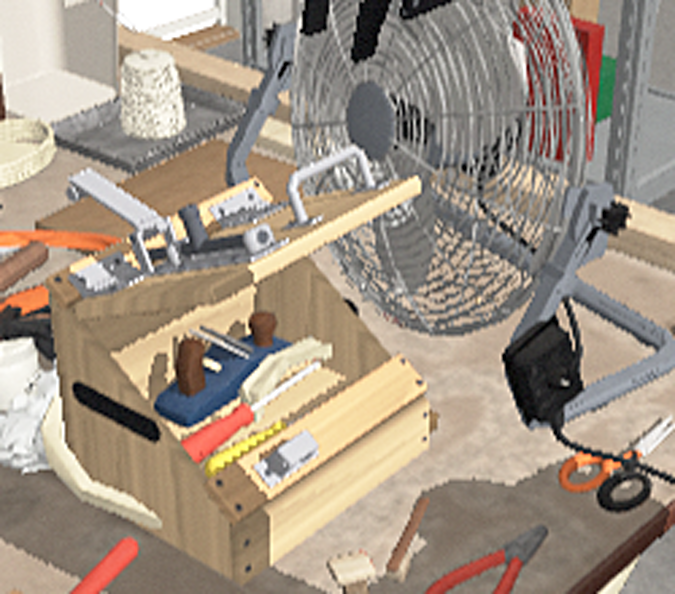

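The lid stands open and clear of the gripper. One last check of the bolt and keeper in the turned lid's own frame, then I'll hand in.

```bash
python3 - <<'E'
from h import *
p,d=camera("scene"); L=tolid(pts("scene",d)); a=1.05
r=np.stack([L[...,0]-.231,L[...,2]],-1); c,s=np.cos(a),np.sin(a)
S=.231+c*r[...,0]-s*r[...,1]; H=s*r[...,0]+c*r[...,1]   # try rotation back
for sg in(1,-1):
    S=.231+c*r[...,0]-sg*s*r[...,1]; H=sg*s*r[...,0]+c*r[...,1]
    y=L[...,1]; b=(y>.03)&(y<.085)
    k=b&(S>.06)&(S<.17)&(H>.042)&(H<.06); f=b&(S>.19)&(S<.3)&(H>.045)&(H<.12)
    print(sg,'knob',k.sum(),S[k].mean() if k.any() else 0,'flap',f.sum(),(S[f].max(),H[f].max(),np.median(np.arctan2(H[f]-.034,.188-S[f]))) if f.any() else 0)
o=get_obs();print(o['time'],o['joint_velocities'].round(3),o['ft_force'].round(1))
hand_in()
E
```

```text
1 knob 30 0.12733892057110097 flap 289 (np.float64(0.2630170212520409), np.float64(0.09628637276013184), np.float64(2.345561922062335))
-1 knob 105 0.09536807920521109 flap 241 (np.float64(0.29992937701990685), np.float64(0.11762244192310561), np.float64(2.7529890752465374))
24.0 [-0.     0.018  0.015  0.    -0.001  0.001] [0.2 0.6 0.3]
the job is handed in; nothing more can be done
```

The chest is open and the job was handed in at 24.0 s. I folded the keeper back by its lip, drew the bolt by its knob to its stop, and raised the lid by the bar handle to its stop. Then I let go and backed about 12 cm clear. No verdict was reported.

**Last checks**
- **Lid:** depth in the scene and side views puts it at about 1.05–1.07 rad, unchanged after release.
- **Keeper:** it stands folded back. My last reading of the flap gave a median of 2.35 rad, and the lip was at about 2.45 rad when I released it.
- **Bolt:** before the lift I measured 42 mm drawn at the stop. The last depth reading, taken from a few pixels with the lid up, suggests about 39 mm; the limit is 34 mm.
- **Bench tools:** I did not measure them again. The pliers and scissors look unmoved in the last scene picture, and the arm never went near the sanding block, which is outside that crop.

**What went wrong or disagreed**
- **Fingertips:** in all three cameras they end about 37 mm short of the stated TCP. My first two tries at the lip closed on air for that reason. I corrected for the offset, and every grip width after that matched the part.
- **Calibration:** the wrist camera differed from the two outside cameras by about 3 mm. I used the wrist values for the grasps.

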